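# Tamp a gravel specimen level in the casting mould and lay the sample tube in its cradle

### The job

Make up the gravel specimen for casting: put every stone from the white tray into the square metal mould with the stones already there, then press them down with the flat tamper until all of them lie in one level layer on the mould's floor, none riding on another. Stand the tamper back upright on its cork rest, and lay the capped sample tube on its side in the wooden cradle, centred and resting in both saddles. Leave the slide box, the jar and the hand lens where they are.

Things in the scene. Friction and masses are not known exactly. Their poses are not given: they have to be found in the camera images.
- mould: open square casting mould of bright aluminium, fixed to the bench. Inside 120 x 120 mm; walls 8 mm thick, rims 40 mm above the bench; inner floor 6 mm above the bench. Base plate 150 x 150 mm. Origin on the bench under its centre; x and y run parallel to the walls, z up
- tray: shallow white enamel tray with a blue edge, 190 (x) x 220 (y) mm, fixed; inner floor 2 mm above the bench, rim 7 mm above the bench. Origin on the bench under its centre, z up
- rest: square cork rest pad of the tamper, 84 x 84 x 4 mm, fixed flat on the bench. Origin on the bench under its centre, z up
- tamper: flat hand tamper, 0.3 kg: square steel foot 56 x 56 x 10 mm, from whose middle a round wooden handle 22 mm thick rises to 108 mm above the foot's underside. Origin at the centre of the foot's underside, x and y parallel to the foot's edges, z up the handle. It starts standing on its rest
- cradle: wooden cradle, fixed: base board 72 (x) x 120 (y) x 8 mm with two upright V saddles, 12 mm thick, centred 46 mm either side of the middle along y; saddle tops 34 mm above the bench, 54 to 60 mm wide in x. A tube lies in it along the cradle's y axis; the axis of the lying tube is then 42 mm above the bench. Origin on the bench under its centre, z up
- tube: capped clear sample tube with gravel in it and white end caps, closed, 40 mm diameter, 130 mm long, about 0.22 kg, both ends alike. Origin at its middle, z along its axis. It starts standing upright on the bench beside the cradle, 100 to 140 mm from the cradle's middle
- slide_box: bystander: blue and white microscope slide box, 87 x 112 x 34 mm, loose; origin at its underside
- jar: bystander: glass specimen jar with black lid, 54 mm diameter, 62 mm tall, loose; origin at its underside
- lens: bystander: hand lens, steel ring 48 mm diameter and 10 mm thick with a black handle 55 mm long along its -x, loose; origin under the ring's centre
- stone1: a grey water-worn gravel stone, rounded with two worn flat faces, 36 mm long (its x axis), 29 mm wide (y), 22 mm thick (z), 32 g, smooth (it slides easily on metal and on other stones); origin at its centre. At the start it lies in the mould, in a loose heap up to two stones high
- stone2: a grey water-worn gravel stone, rounded with two worn flat faces, 36 mm long (its x axis), 29 mm wide (y), 22 mm thick (z), 32 g, smooth (it slides easily on metal and on other stones); origin at its centre. At the start it lies in the mould, in a loose heap up to two stones high
- stone3: a grey water-worn gravel stone, rounded with two worn flat faces, 36 mm long (its x axis), 29 mm wide (y), 22 mm thick (z), 32 g, smooth (it slides easily on metal and on other stones); origin at its centre. At the start it lies in the mould, in a loose heap up to two stones high
- stone4: a grey water-worn gravel stone, rounded with two worn flat faces, 36 mm long (its x axis), 29 mm wide (y), 22 mm thick (z), 32 g, smooth (it slides easily on metal and on other stones); origin at its centre. At the start it lies in the mould, in a loose heap up to two stones high
- stone5: a grey water-worn gravel stone, rounded with two worn flat faces, 36 mm long (its x axis), 29 mm wide (y), 22 mm thick (z), 32 g, smooth (it slides easily on metal and on other stones); origin at its centre. At the start it lies in the mould, in a loose heap up to two stones high
- stone6: a grey water-worn gravel stone, rounded with two worn flat faces, 36 mm long (its x axis), 29 mm wide (y), 22 mm thick (z), 32 g, smooth (it slides easily on metal and on other stones); origin at its centre. At the start it lies flat on the tray, if present: from start to start three to five of stone6 to stone10 are there
- stone7: a grey water-worn gravel stone, rounded with two worn flat faces, 36 mm long (its x axis), 29 mm wide (y), 22 mm thick (z), 32 g, smooth (it slides easily on metal and on other stones); origin at its centre. At the start it lies flat on the tray, if present: from start to start three to five of stone6 to stone10 are there
- stone8: a grey water-worn gravel stone, rounded with two worn flat faces, 36 mm long (its x axis), 29 mm wide (y), 22 mm thick (z), 32 g, smooth (it slides easily on metal and on other stones); origin at its centre. At the start it lies flat on the tray, if present: from start to start three to five of stone6 to stone10 are there
- stone9: a grey water-worn gravel stone, rounded with two worn flat faces, 36 mm long (its x axis), 29 mm wide (y), 22 mm thick (z), 32 g, smooth (it slides easily on metal and on other stones); origin at its centre. At the start it lies flat on the tray, if present: from start to start three to five of stone6 to stone10 are there
- stone10: a grey water-worn gravel stone, rounded with two worn flat faces, 36 mm long (its x axis), 29 mm wide (y), 22 mm thick (z), 32 g, smooth (it slides easily on metal and on other stones); origin at its centre. At the start it lies flat on the tray, if present: from start to start three to five of stone6 to stone10 are there
Mind the look-alikes: they are no part of the job. Of the things like the mould, leave any that is green; of the rest the smaller one is meant.

How it is judged:
By the outcome, as a careful person would: the job done as asked, in the order asked, and still so for the second after the job is handed in, with the robot touching nothing.
Of stone6, stone7, stone8, stone9, stone10 only 3 to 5 are there at a start; the rules pass over those that are not, and their reading is None.
At some moment in a run one of stone6, stone7, stone8, stone9, stone10 may be knocked a few centimetres aside while the robot is not near it.
Once in a run the grip may slacken for a moment while it holds something.
It also fails if it takes over 192 s, if anything falls off the work surface, if the arm or the gripper's body presses on something with over 40 N, if the wrist force passes 120 N, or if a joint passes its speed limit or range.

### The arm

A 6-joint arm with a two-finger parallel gripper is mounted at the origin on the work surface. World frame = base frame: x ahead of the robot, y to its left, z up, the work surface at z = 0. Lengths are in m, angles in rad, forces in N, time in s.
With the tool pointing down it reaches from about 0.275 to 0.85 m from the base axis. Payload 19 kg.
Tool frame: the origin (TCP) lies between the finger pads; the fingertips stand 19 mm ahead of it and the grasp point (between the pads) is the TCP; z points along the fingers, y is the line along which they close (so a half turn about z gives the same grasp; the last joint's range is limited). The gripper opens to 85 mm and grips with 20 to 120 N. Pads are 22 mm wide; open, the fingers measure 114 mm over their backs; the gripper's body (76 mm by 85 mm) begins 54 mm behind the grasp point. The pads swing forward as they close: fully open they stand 13 mm farther back than shut.
Start: joints at [1.186, 0.15, 1.437, -0, 1.554, -0.134], TCP at [0.143, 0.557, 0.25] pointing down, gripper open.
Joint ranges: [-2.8, 2.8], [-0.68, 2.1], [0.12, 2.68], [-1.39, 4.53], [0.16, 2.79], [-2.81, 2.81]. Speed limits (rad/s): [1.89, 1.89, 2.22, 3.01, 3.01, 3.01].

### API

Orientations are given as a 3x3 rotation matrix whose columns are the frame's x, y, z axes.
In Python, from rig import manip gives the robot as it stands.
- The arm moves only by the shell command python3 -m handwheel 'ROWS' [OPENING] [FORCE]. ROWS is JSON, a list of rows, each a list of 4 numbers: the shift along the tool's x, y, z in cm, then the turn about the tool's z in rad. A call has exactly 8 rows; each row is the pose to reach, as a shift and turn from the pose commanded when the call began, along the tool's axes at that moment; what a row does not reach only later rows make up. A row lasts 1/8 s, in which the tool goes at most 62.5 mm and 10.7 degrees, less where a joint would pass 70% of its speed; a pose out of reach is approached as far as the arm can. A call with a gripper value outside its range is refused whole. OPENING is the opening in per cent of the stroke, from 0 (shut) to 100 (fully open), set as the call begins (- or left out, the last holds). The fingers move at their own pace and stop on an object; FORCE is the grip in N (left out, the last holds). Time passes only in rows, so rows that repeat a pose let the fingers close, or fill a call up. It gives the time, the measured TCP pose, the force, the opening and the grip force at its end, in the units of the state.
- manip.state(): the state, without advancing time (a new reading comes with each control period).
- manip.capture(name): name is "side" or "top" or "wrist"; returns a dict with "color" (400x640x3 uint8, red, green, blue), "camera_matrix" (3x3 intrinsics, pixels), "eye" and "rotation" of the camera in the world. Camera axes: x right, y down, z forward; pixel columns grow to the right and rows downward; lengths in m; the calibration is good to about 2 mm. A picture is of the moment at which its call begins. There is no depth.
- manip.hand_in(): hands the job in; it is judged then, once.
The state is a dict: "clock": time; "qpos": joint angles; "qvel": joint speeds; "effort": joint torques, N m; "eef_pos": TCP position; "ee_rot": TCP orientation; "contact_force": force on the tool from outside, world axes, zero at the start; "wrist_torque": the same for the moment, N m; "opening": finger opening in m; "grip_force": force on a finger pad.
Only numpy, scipy, OpenCV 4.12 (cv2) and the standard library are available. Lean on these libraries where they do the work, as an engineer would, in place of code of your own. Each camera call takes 0.05 s, during which the arm holds its last target. There are 200 camera calls.

## Working session

There is one attempt and no reset: what is moved stays moved. The work goes in short steps, Python scripts to look and compute and a shell command to move; the robot and the scene stay as the last step left them, time stands still between calls to the robot, and variables do not carry over. Pictures are saved under pics/ and viewed, at most 14 in all, crops included, and the job is handed in when it is done.

```bash
ls; mkdir -p pics
cat > h.py <<'E'
import numpy as np, cv2
from rig import manip
def cap(n):
    return manip.capture(n)
def save(c,f,crop=None,scale=1):
    im=c["color"][:,:,::-1]
    if crop: im=im[crop[1]:crop[3],crop[0]:crop[2]]
    if scale!=1: im=cv2.resize(im,None,fx=scale,fy=scale,interpolation=cv2.INTER_CUBIC)
    cv2.imwrite("pics/"+f,im)
def ray(c,u,v,z):
    d=c["rotation"]@np.linalg.inv(c["camera_matrix"])@np.array([u,v,1.])
    e=np.array(c["eye"]); return e+d*(z-e[2])/d[2]
def proj(c,p):
    q=c["camera_matrix"]@(np.array(c["rotation"]).T@(np.array(p)-c["eye"])); return q[:2]/q[2]
def tool(p,s=None):
    s=s or manip.state()
    return np.array(s["ee_rot"]).T@(np.array(p)-s["eef_pos"])*100
E
python3 - <<'E'
from h import *
for n in ("top","side"):
    c=cap(n); save(c,n+"0.png"); print(n,c["eye"],np.round(c["rotation"],3).tolist(),c["camera_matrix"].tolist())
s=manip.state(); print({k:np.round(v,3).tolist() for k,v in s.items()})
E
```

```text
pics
top [ 0.43049484 -0.02593442  1.52689729] [[0.004, -0.998, 0.061], [-1.0, -0.003, 0.003], [-0.003, -0.061, -0.998]] [[500.1809861702083, 0.0, 324.61389870296944], [0.0, 500.1809861702083, 198.109026272245], [0.0, 0.0, 1.0]]
side [0.27675512 0.71626529 0.63088207] [[-0.947, -0.171, 0.272], [-0.321, 0.535, -0.781], [-0.012, -0.827, -0.562]] [[400.465089620286, 0.0, 314.6709858899149], [0.0, 400.465089620286, 193.61186921706243], [0.0, 0.0, 1.0]]
{'clock': 0.1, 'qpos': [1.186, 0.151, 1.438, -0.0, 1.554, -0.134], 'qvel': [0.002, -0.0, -0.001, -0.001, -0.0, 0.001], 'effort': [0.005, -71.438, -57.18, -0.0, 0.007, -0.0], 'eef_pos': [0.143, 0.557, 0.25], 'ee_rot': [[-0.969, 0.248, -0.0], [0.248, 0.969, -0.001], [0.0, -0.001, -1.0]], 'contact_force': [0.677, 0.195, -0.354], 'wrist_torque': [-0.053, -0.014, 0.014], 'grip_force': 0.0, 'opening': 0.085}
```

View pics/top0.png

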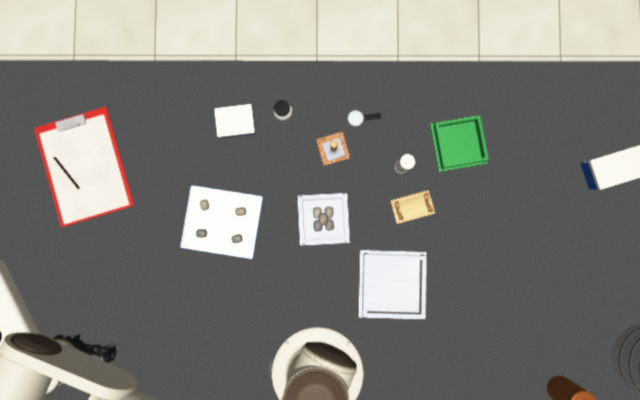

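View pics/side0.png

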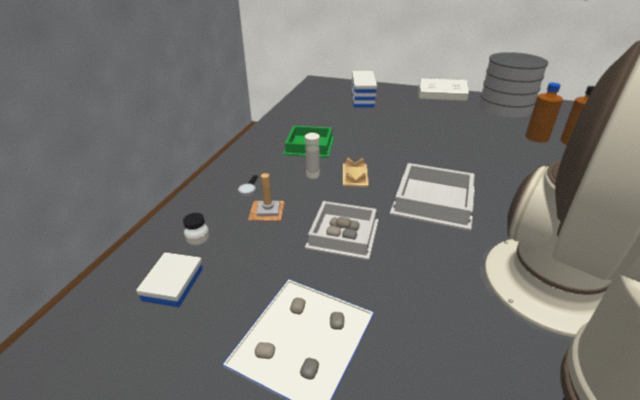

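The top view shows three mould-like things: the small bright one at (323,219), a green one at (459,143) and a larger silver one at (393,285). I choose the small silver one at (323,219). The tray is at (222,222) with 4 stones at (204,205), (240,211), (201,233) and (237,239). The tamper and rest are at (333,148), the tube at (406,162), the cradle at (413,207), and the bystanders at (234,120), (283,110) and (357,118).

Run:
```python
from h import *
c=cap("top"); im=c["color"]; save(c,"top_crop.png",(290,120,450,260),4)
hsv=cv2.cvtColor(im,cv2.COLOR_RGB2HSV); g=cv2.cvtColor(im,cv2.COLOR_RGB2GRAY)
def blobs(m,box,z,name,amin=8):
    x0,y0,x1,y1=box; mm=np.zeros_like(m); mm[y0:y1,x0:x1]=m[y0:y1,x0:x1]
    cs,_=cv2.findContours(mm,cv2.RETR_EXTERNAL,cv2.CHAIN_APPROX_NONE)
    for k in cs:
        if cv2.contourArea(k)<amin: continue
        P=np.array([ray(c,u,v,z)[:2] for u,v in k[:,0]+0.0],np.float32)
        r=cv2.minAreaRect(P*1000); print(name,np.round(r[0],1),np.round(r[1],1),round(r[2],1),"px",k[:,0].mean(0).round())
bright=(g>120).astype(np.uint8)*255
blobs(bright,(290,185,356,252),0.003,"mould",500)
blobs(bright,(175,180,270,265),0.007,"tray",500)
blobs((g<140).astype(np.uint8)*255,(190,195,255,248),0.018,"stone")
orange=((hsv[...,0]<22)&(hsv[...,1]>90)&(hsv[...,2]>90)).astype(np.uint8)*255
blobs(orange,(310,125,356,170),0.004,"rest",100)
blobs(orange,(385,185,440,227),0.02,"cradle",100)
blobs(bright,(390,148,420,180),0.13,"tubetop")
print("tubetop", ray(c,407,161,0.13))
```

```text
mould [461.1 -16.8] [157.  155.6] 3.4 px [323. 219.]
tray [451.3 292.8] [226.1 196.9] 81.3 px [221. 222.]
stone [416.2 349. ] [18.  27.2] 0.2 px [201. 233.]
rest [677.3 -45.6] [86.3 85.7] 16.1 px [333. 148.]
cradle [ 498.3 -285.4] [ 69.4 118.7] 15.6 px [411. 204.]
tubetop [ 597.1 -226. ] [31.7 12. ] 44.8 px [398. 170.]
tubetop [ 619.8 -252.8] [43.9 45.6] 63.3 px [407. 161.]
tubetop [ 0.62119088 -0.25282716  0.13      ]
```

View pics/top_crop.png

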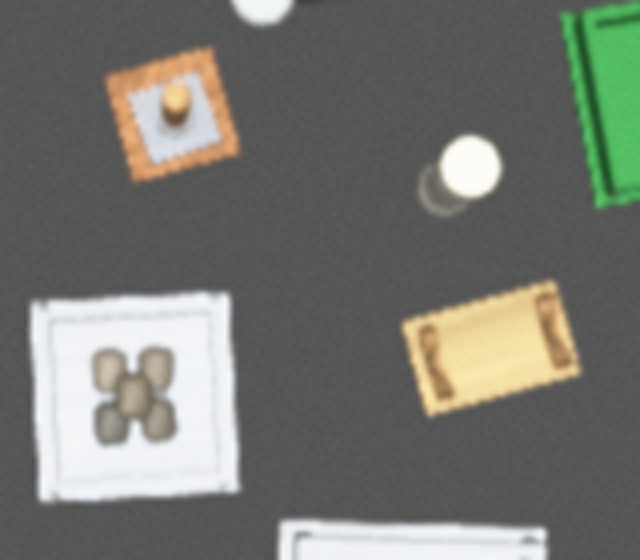

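The crop confirms it: a small bright aluminium mould at crop (135,397) with a five-stone heap, four below and one on top. The tamper stands on its cork at (172,110), the upright tube at (470,165) and the empty cradle at (490,348). Next I go above the tray for a close look.

Run:
```python
from h import *
print(tool([0.42,0.293,0.27]))
```

```text
[-33.41499881 -18.67616106  -2.00441938]
```

```bash
python3 -m handwheel '[[-5,-2.8,-2,0],[-10,-5.6,-2,0],[-15,-8.4,-2,0],[-20,-11.2,-2,0],[-25,-14,-2,0],[-30,-16.8,-2,0],[-33.4,-18.7,-2,0],[-33.4,-18.7,-2,0]]' 60
python3 - <<'E'
from h import *
c=cap("wrist"); save(c,"w1.png"); print(c["eye"],np.round(c["rotation"],2).tolist(),c["camera_matrix"][0]); print(manip.state()["eef_pos"])
E
```

```text
clock: 1.15
eef_pos: [0.4213, 0.2912, 0.2698]
ee_rot: [[-0.968, 0.251, -0.001], [0.251, 0.968, -0.001], [0.0, -0.001, -1.0]]
contact_force: [0.4, 0.2, -0.3]
opening: 0.0516
grip_force: 0.0
[0.35810168 0.30851151 0.39351854] [[0.25, 0.93, 0.25], [0.97, -0.24, -0.06], [0.0, 0.26, -0.97]] [307.81513637   0.         323.15594103]
[0.42037767 0.29220227 0.2699886 ]
```

View pics/w1.png

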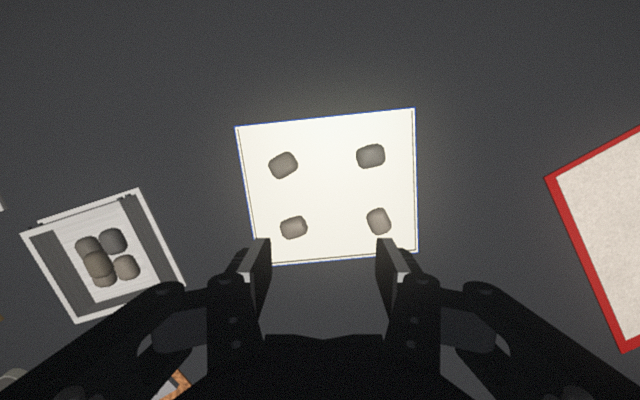

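The tray's four stones show clearly at (283,165), (371,156), (293,227) and (379,221), and the heap in the mould at left (105,258).

```bash
cat >> h.py <<'E'
def stones(c,zc=0.013,box=None):
    im=c["color"]; g=cv2.cvtColor(im,cv2.COLOR_RGB2GRAY); out=[]
    w=(g>170).astype(np.uint8); cs,_=cv2.findContours(w,cv2.RETR_EXTERNAL,cv2.CHAIN_APPROX_NONE)
    k=max(cs,key=cv2.contourArea); m=np.zeros_like(w); cv2.drawContours(m,[cv2.convexHull(k)],-1,1,-1)
    m=cv2.erode(m,np.ones((5,5))); d=((g<165)&(m>0)).astype(np.uint8)
    d=cv2.morphologyEx(d,cv2.MORPH_OPEN,np.ones((3,3)))
    cs,_=cv2.findContours(d,cv2.RETR_EXTERNAL,cv2.CHAIN_APPROX_NONE)
    for k in cs:
        if cv2.contourArea(k)<150: continue
        P=np.array([ray(c,u,v,zc)[:2] for u,v in k[:,0]],np.float32)*1000
        r=cv2.minAreaRect(P); (w1,h1),a=r[1],r[2]
        if h1>w1: a+=90
        out.append((np.array(r[0])/1000,(a+90)%180-90,max(r[1]),min(r[1]),k[:,0].mean(0)))
    return out
def report(c,zc=0.013):
    s=manip.state(); R=np.array(s["ee_rot"]); ya=np.degrees(np.arctan2(R[1,1],R[0,1]))
    for p,a,l,w,px in stones(c,zc):
        t=tool([*p,s["eef_pos"][2]],s); d=(ya-a+90)%180-90 # turn about tool z (down) = -world
        print("pos",p.round(4),"ang",round(a),"LxW",round(l),round(w),"px",px.round(),"shift",t[:2].round(2),"turn",round(np.radians(d),2))
    print("tcp",np.round(s["eef_pos"],4),"yaw y",round(ya,1))
E
python3 - <<'E'
from h import *
c=cap("wrist"); report(c)
E
```

```text
pos [0.5406 0.3555] ang 76 LxW 40 23 px [389. 247.] shift [-10.15   9.07] turn 0.0
pos [0.4835 0.2357] ang -85 LxW 35 28 px [292. 228.] shift [-7.6  -3.95] turn -0.34
pos [0.5034 0.3453] ang 11 LxW 36 28 px [377. 222.] shift [-6.8   7.16] turn 1.13
pos [0.4009 0.2456] ang -73 LxW 35 27 px [282. 166.] shift [ 0.64 -5.05] turn -0.56
pos [0.4174 0.3531] ang 87 LxW 35 28 px [369. 157.] shift [1.73 5.77] turn -0.2
tcp [0.4198 0.2929 0.2701] yaw y 75.6
```

```bash
python3 -m handwheel '[[-4,-2,4,-0.17],[-7.6,-3.95,9,-0.34],[-7.6,-3.95,14.5,-0.34],[-7.6,-3.95,19.5,-0.34],[-7.6,-3.95,22.5,-0.34],[-7.6,-3.95,24.6,-0.34],[-7.6,-3.95,24.6,-0.34],[-7.6,-3.95,24.6,-0.34]]' 60 40 && python3 -m handwheel '[[0,0,0,0],[0,0,0,0],[0,0,0,0],[0,0,-1,0],[0,0,-5,0],[0,0,-10,0],[0,0,-12,0],[0,0,-12,0]]' 0 40
python3 - <<'E'
from h import *
print(tool([0.4823,0.0295,0.136]))
c=cap("wrist"); save(c,"w2.png")
E
```

```text
clock: 2.25
eef_pos: [0.4838, 0.2365, 0.0253]
ee_rot: [[-0.996, -0.09, 0.001], [-0.09, 0.996, 0.0], [-0.001, 0.0, -1.0]]
contact_force: [0.6, -0.7, -0.1]
opening: 0.0516
grip_force: 0.0
clock: 3.25
eef_pos: [0.4843, 0.236, 0.1465]
ee_rot: [[-0.996, -0.089, 0.004], [-0.089, 0.996, 0.001], [-0.004, 0.001, -1.0]]
contact_force: [0.0, 0.5, -1.4]
opening: 0.0338
grip_force: 39.9
[  2.04787121 -20.55480364   1.03141985]
```

View pics/w2.png

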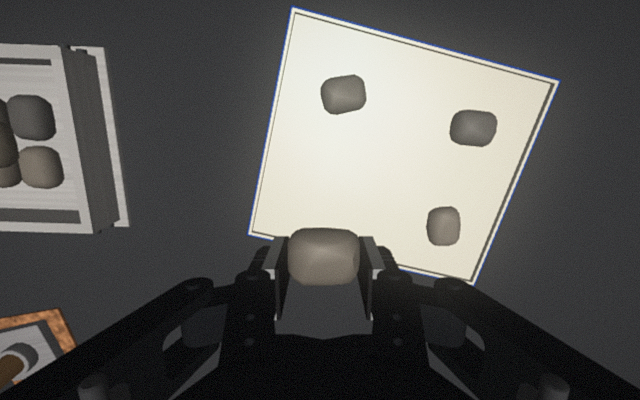

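Stone 1 is held squarely along its length, and the three others remain in the tray. Next I carry it over the mould.

```bash
python3 -m handwheel '[[0.2,-2,-2,0.18],[0.6,-5,-4,0.36],[1,-8,-4,0.54],[1.4,-11,-4,0.72],[1.8,-14,-4,0.9],[2,-17,-4,1.08],[2,-20,-4,1.26],[2,-20.5,-4,1.44]]' && python3 -m handwheel '[[0,0,0,0.16],[0,0,0,0.16],[0,0,0,0.16],[0,0,0,0.16],[0,0,0,0.16],[0,0,0,0.16],[0,0,0,0.16],[0,0,0,0.16]]'
python3 - <<'E'
from h import *
c=cap("wrist"); save(c,"w3.png"); s=manip.state(); print(s["eef_pos"]); 
m=[.461,-.0168]; a=np.radians(3.4); R=np.array([[np.cos(a),-np.sin(a)],[np.sin(a),np.cos(a)]])
for q in [(60,60),(60,-60),(-60,60),(-60,-60)]: print(q,proj(c,[*(m+R@np.array(q)/1000),0.04]).round())
E
```

```text
clock: 4.3
eef_pos: [0.4816, 0.0283, 0.183]
ee_rot: [[-0.211, 0.978, -0.002], [0.978, 0.211, -0.0], [0.0, -0.002, -1.0]]
contact_force: [0.8, -0.1, 0.0]
opening: 0.0335
grip_force: 40.0
clock: 5.3
eef_pos: [0.482, 0.0298, 0.1843]
ee_rot: [[-0.06, 0.998, 0.0], [0.998, 0.06, -0.0], [-0.0, -0.0, -1.0]]
contact_force: [-0.8, 0.2, 0.1]
opening: 0.0333
grip_force: 40.0
[0.48200609 0.02983596 0.18430995]
(60, 60) [364. 178.]
(60, -60) [359. 298.]
(-60, 60) [228. 178.]
(-60, -60) [238. 298.]
```

View pics/w3.png

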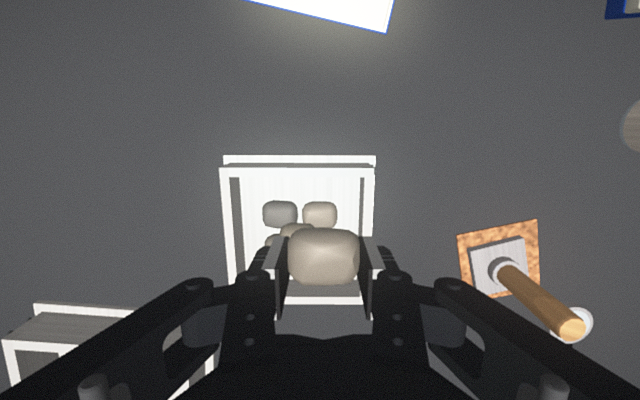

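The mould projection agrees with the picture: inner corners at (229,178) and (364,178). The heap lies mid-floor and the band on the near side is free, so I lower the stone there.

```bash
python3 -m handwheel '[[0.1,-0.1,4,0],[0.1,-0.1,8,0],[0.1,-0.1,11,0],[0.1,-0.1,13,0],[0.1,-0.1,14.5,0],[0.1,-0.1,15.3,0],[0.1,-0.1,15.3,0],[0.1,-0.1,15.3,0]]' && python3 -m handwheel '[[0,0,0,0],[0,0,0,0],[0,0,-1,0],[0,0,-4,0],[0,0,-8,0],[3,0,-13,-0.1],[8,0,-18,-0.25],[13,0,-23,-0.4]]' 45
python3 - <<'E'
from h import *
print(tool([.42,.28,.27]))
E
```

```text
clock: 6.35
eef_pos: [0.4808, 0.0302, 0.0311]
ee_rot: [[-0.06, 0.998, -0.001], [0.998, 0.06, -0.001], [-0.001, -0.001, -1.0]]
contact_force: [-0.8, -5.5, -2.1]
opening: 0.0339
grip_force: 40.8
clock: 7.35
eef_pos: [0.4733, 0.1501, 0.2522]
ee_rot: [[-0.448, 0.894, 0.001], [0.894, 0.448, 0.0], [-0.0, 0.001, -1.0]]
contact_force: [2.2, 0.4, 0.6]
opening: 0.0388
grip_force: 0.0
[14.00168401  1.05034384 -1.7816682 ]
```

```bash
python3 -m handwheel '[[5,0.4,-1,-0.18],[10,0.8,-1.8,-0.36],[14,1,-1.8,-0.54],[14,1,-1.8,-0.72],[14,1,-1.8,-0.85],[14,1,-1.8,-0.9],[14,1,-1.8,-0.9],[14,1,-1.8,-0.9]]' 60
python3 - <<'E'
from h import *
c=cap("wrist"); report(c)
E
```

```text
clock: 8.35
eef_pos: [0.4206, 0.2788, 0.268]
ee_rot: [[-0.978, 0.21, 0.0], [0.21, 0.978, 0.0], [-0.0, 0.0, -1.0]]
contact_force: [-0.0, -1.3, -0.3]
opening: 0.0512
grip_force: 0.0
pos [0.538  0.3487] ang 80 LxW 43 25 px [389. 248.] shift [-10.01   9.3 ] turn -0.04
pos [0.5034 0.3454] ang 12 LxW 36 28 px [386. 222.] shift [-6.69  8.25] turn 1.16
pos [0.401  0.2452] ang -76 LxW 34 27 px [292. 162.] shift [ 1.21 -3.7 ] turn -0.46
pos [0.4172 0.3534] ang 87 LxW 35 28 px [381. 156.] shift [1.9  7.22] turn -0.17
tcp [0.4206 0.2788 0.2679] yaw y 77.9
```

```bash
python3 -m handwheel '[[0.6,-2,4,-0.18],[1.2,-3.7,9,-0.36],[1.2,-3.7,14.5,-0.46],[1.2,-3.7,19.5,-0.46],[1.2,-3.7,22.5,-0.46],[1.2,-3.7,24.4,-0.46],[1.2,-3.7,24.4,-0.46],[1.2,-3.7,24.4,-0.46]]' 60 40 && python3 -m handwheel '[[0,0,0,0],[0,0,0,0],[0,0,0,0],[0,0,-1,0],[0,0,-5,0],[0,0,-10,0],[0,0,-15,0],[0,0,-15,0]]' 0 40
python3 - <<'E'
from h import *
print(tool([.4344,.0257,.174]))
E
```

```text
clock: 9.4
eef_pos: [0.4016, 0.2453, 0.0246]
ee_rot: [[-0.969, -0.246, 0.001], [-0.246, 0.969, 0.0], [-0.001, 0.0, -1.0]]
contact_force: [-0.3, 0.1, 0.2]
opening: 0.0509
grip_force: 0.0
clock: 10.4
eef_pos: [0.4025, 0.2458, 0.1782]
ee_rot: [[-0.969, -0.247, 0.007], [-0.247, 0.969, 0.003], [-0.007, 0.001, -1.0]]
contact_force: [-0.2, -0.1, -1.2]
opening: 0.0337
grip_force: 39.9
[  2.34045618 -22.11527855   0.38069688]
```

```bash
python3 -m handwheel '[[0.2,-3,0,0.18],[0.6,-6,0,0.36],[1,-9,0,0.54],[1.4,-12,0,0.72],[1.8,-15,0,0.9],[2.3,-18,0,1.08],[2.3,-21,0,1.26],[2.3,-22.1,0,1.44]]' && python3 -m handwheel '[[0,0,0,0.16],[0,0,0,0.31],[0,0,0,0.31],[0,0,0,0.31],[0,0,0,0.31],[0,0,0,0.31],[0,0,0,0.31],[0,0,0,0.31]]'
python3 - <<'E'
from h import *
print(tool([.4344,.0257,.030]))
c=cap("wrist"); save(c,"w4.png",(180,120,420,300),2)
E
```

```text
clock: 11.4
eef_pos: [0.4333, 0.024, 0.1734]
ee_rot: [[-0.364, 0.931, -0.0], [0.931, 0.364, -0.0], [-0.0, -0.001, -1.0]]
contact_force: [0.2, -0.1, -0.0]
opening: 0.0338
grip_force: 40.0
clock: 12.4
eef_pos: [0.4334, 0.0253, 0.1737]
ee_rot: [[-0.07, 0.998, -0.0], [0.998, 0.07, -0.0], [-0.0, -0.0, -1.0]]
contact_force: [-0.4, -0.5, -0.0]
opening: 0.034
grip_force: 40.0
[ 0.03167362  0.1014214  14.36941768]
```

View pics/w4.png

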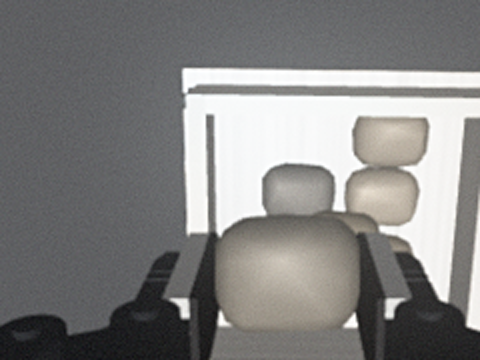

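Stone 1 lies flat in the near-right band at crop (390,138). The slot to its left is free.

```bash
python3 -m handwheel '[[0,0.1,4,0],[0,0.1,8,0],[0,0.1,10.5,0],[0,0.1,12.5,0],[0,0.1,13.8,0],[0,0.1,14.3,0],[0,0.1,14.3,0],[0,0.1,14.3,0]]' && python3 -m handwheel '[[0,0,0,0],[0,0,0,0],[0,0,-1,0],[0,0,-4,0],[0,0,-8,0],[3,0,-13,-0.18],[8,0,-18,-0.36],[13,0,-23,-0.54]]' 45
python3 - <<'E'
from h import *
print(tool([.42,.28,.27]),np.round(manip.state()["ee_rot"],2).tolist())
E
```

```text
clock: 13.45
eef_pos: [0.4347, 0.0254, 0.0313]
ee_rot: [[-0.07, 0.998, 0.001], [0.998, 0.07, -0.0], [-0.0, 0.001, -1.0]]
contact_force: [0.1, 0.3, -0.3]
opening: 0.0338
grip_force: 40.0
clock: 14.45
eef_pos: [0.4256, 0.1446, 0.2516]
ee_rot: [[-0.577, 0.817, 0.001], [0.817, 0.577, 0.0], [-0.001, 0.001, -1.0]]
contact_force: [1.7, 0.9, -0.7]
opening: 0.0387
grip_force: 0.0
[11.37993548  7.36365675 -1.83889474] [[-0.58, 0.82, 0.0], [0.82, 0.58, 0.0], [-0.0, 0.0, -1.0]]
```

```bash
python3 -m handwheel '[[4,2.5,-1,-0.18],[8,5,-1.8,-0.36],[11.4,7.4,-1.8,-0.54],[11.4,7.4,-1.8,-0.72],[11.4,7.4,-1.8,-0.85],[11.4,7.4,-1.8,-0.9],[11.4,7.4,-1.8,-0.9],[11.4,7.4,-1.8,-0.9]]' 60
python3 - <<'E'
from h import *
c=cap("wrist"); report(c)
E
```

```text
clock: 15.45
eef_pos: [0.4214, 0.2793, 0.2674]
ee_rot: [[-0.998, 0.062, 0.0], [0.062, 0.998, 0.0], [-0.0, 0.0, -1.0]]
contact_force: [-0.9, -0.1, 0.0]
opening: 0.0516
grip_force: 0.0
pos [0.5136 0.1932] ang 84 LxW 22 19 px [263. 244.] shift [-9.73 -8.02] turn 0.04
pos [0.5126 0.3538] ang 18 LxW 59 39 px [382. 239.] shift [-8.64  8.01] turn 1.19
pos [0.4175 0.3534] ang 86 LxW 35 26 px [382. 164.] shift [0.86 7.37] turn 0.0
tcp [0.4214 0.2793 0.2673] yaw y 86.4
```

```bash
python3 -m handwheel '[[0.4,4,4,0],[0.9,7.4,9,0],[0.9,7.4,14.5,0],[0.9,7.4,19.5,0],[0.9,7.4,22.5,0],[0.9,7.4,24.3,0],[0.9,7.4,24.3,0],[0.9,7.4,24.3,0]]' 60 40 && python3 -m handwheel '[[0,0,0,0],[0,0,0,0],[0,0,0,0],[0,0,-1,0],[0,0,-5,0],[0,0,-10,0],[0,0,-15,0],[0,0,-15,0]]' 0 40
python3 - <<'E'
from h import *
print(tool([.4876,-.0593,.174]))
E
```

```text
clock: 16.5
eef_pos: [0.4176, 0.3541, 0.0254]
ee_rot: [[-0.998, 0.061, 0.001], [0.061, 0.998, 0.001], [-0.001, 0.001, -1.0]]
contact_force: [-1.1, -0.2, 0.7]
opening: 0.0514
grip_force: 0.0
clock: 17.5
eef_pos: [0.4182, 0.3546, 0.179]
ee_rot: [[-0.998, 0.061, 0.006], [0.061, 0.998, 0.004], [-0.006, 0.004, -1.0]]
contact_force: [0.8, -0.2, -0.9]
opening: 0.0343
grip_force: 39.9
[ -9.43767995 -40.89141305   0.38181296]
```

```bash
python3 -m handwheel '[[-1.2,-5,0,0.18],[-2.4,-10,0,0.36],[-3.6,-15.5,0,0.54],[-4.8,-21,0,0.72],[-6,-26.5,0,0.9],[-7.2,-32,0,1.08],[-8.4,-37,0,1.26],[-9.4,-40.9,0,1.44]]' && python3 -m handwheel '[[0,0,0,0],[0,0,0,0],[0,0,0,0],[0,0,0,0],[0,0,0,0],[0,0,0,0],[0,0,0,0],[0,0,0,0]]'
python3 - <<'E'
from h import *
print(tool([.4876,-.0593,.030]))
E
```

```text
clock: 18.5
eef_pos: [0.4858, -0.0622, 0.1741]
ee_rot: [[-0.063, 0.998, 0.0], [0.998, 0.063, -0.0], [-0.0, -0.0, -1.0]]
contact_force: [-0.3, 0.2, -0.1]
opening: 0.0339
grip_force: 40.0
clock: 19.5
eef_pos: [0.486, -0.0602, 0.1741]
ee_rot: [[-0.07, 0.998, -0.0], [0.998, 0.07, -0.0], [-0.0, -0.0, -1.0]]
contact_force: [-0.6, -0.5, -0.7]
opening: 0.0338
grip_force: 40.0
[ 0.08253861  0.17058934 14.40963279]
```

```bash
python3 -m handwheel '[[0.1,0.1,4,0],[0.1,0.1,8,0],[0.1,0.1,10.5,0],[0.1,0.1,12.5,0],[0.1,0.1,13.8,0],[0.1,0.1,14.3,0],[0.1,0.1,14.3,0],[0.1,0.1,14.3,0]]' && python3 -m handwheel '[[0,0,0,0],[0,0,0,0],[0,0,-1,0],[0,0,-4,0],[0,0,-8,0],[5,0,-13,-0.18],[11,0,-18,-0.36],[17,0,-23,-0.54]]' 45
python3 - <<'E'
from h import *
print(tool([.45,.28,.27]),np.round(manip.state()["ee_rot"],2).tolist())
E
```

```text
clock: 20.5
eef_pos: [0.4873, -0.0592, 0.0318]
ee_rot: [[-0.07, 0.998, 0.001], [0.998, 0.07, -0.0], [-0.0, 0.001, -1.0]]
contact_force: [-0.6, -0.1, -0.3]
opening: 0.0341
grip_force: 40.0
clock: 21.5
eef_pos: [0.4766, 0.0816, 0.2382]
ee_rot: [[-0.577, 0.817, 0.001], [0.817, 0.577, -0.0], [-0.001, 0.001, -1.0]]
contact_force: [1.0, 0.2, 0.1]
opening: 0.0383
grip_force: 0.0
[17.73156086  9.28830022 -3.18983014] [[-0.58, 0.82, 0.0], [0.82, 0.58, -0.0], [-0.0, 0.0, -1.0]]
```

```bash
python3 -m handwheel '[[4,2.5,-1,0.1],[8,5,-2,0.2],[12,7.5,-3,0.3],[16,10,-3,0.4],[19,13,-3,0.4],[19,15,-3,0.4],[19,15,-3,0.4],[19,15,-3,0.4]]' 60
python3 - <<'E'
from h import *
c=cap("wrist"); report(c)
E
```

```text
clock: 22.5
eef_pos: [0.4909, 0.3215, 0.2661]
ee_rot: [[-0.208, 0.978, -0.0], [0.978, 0.208, -0.0], [-0.0, -0.0, -1.0]]
contact_force: [-0.1, -0.3, 0.1]
opening: 0.0515
grip_force: 0.0
pos [0.4267 0.2033] ang 12 LxW 37 32 px [259. 249.] shift [-10.21  -8.73] turn -0.0
pos [0.5032 0.3452] ang 12 LxW 33 27 px [336. 156.] shift [2.08 1.7 ] turn -0.0
tcp [0.4909 0.3214 0.2662] yaw y 12.0
```

```bash
python3 -m handwheel '[[1,0.8,4,0],[2.1,1.7,9,0],[2.1,1.7,14.5,0],[2.1,1.7,19.5,0],[2.1,1.7,22.5,0],[2.1,1.7,24.2,0],[2.1,1.7,24.2,0],[2.1,1.7,24.2,0]]' 60 40 && python3 -m handwheel '[[0,0,0,0],[0,0,0,0],[0,0,0,0],[0,0,-1,0],[0,0,-5,0],[0,0,-10,0],[0,0,-15,0],[0,0,-15,0]]' 0 40
python3 - <<'E'
from h import *
print(tool([.4396,-.0621,.174]))
E
```

```text
clock: 23.55
eef_pos: [0.5041, 0.3463, 0.0254]
ee_rot: [[-0.208, 0.978, 0.002], [0.978, 0.208, 0.001], [0.0, 0.002, -1.0]]
contact_force: [0.6, -0.4, 0.7]
opening: 0.0514
grip_force: 0.0
clock: 24.55
eef_pos: [0.5047, 0.3468, 0.1791]
ee_rot: [[-0.209, 0.978, 0.007], [0.978, 0.209, 0.003], [0.002, 0.007, -1.0]]
contact_force: [1.1, -0.6, -1.3]
opening: 0.0336
grip_force: 39.9
[-38.63502129 -14.90358858   0.32229316]
```

```bash
python3 -m handwheel '[[-5,-2,0,0.05],[-10,-4,0,0.1],[-15,-6,0,0.15],[-20,-8,0,0.15],[-25,-10,0,0.15],[-30,-12,0,0.15],[-35,-14,0,0.15],[-38.6,-14.9,0,0.15]]' && python3 -m handwheel '[[0,0,0,0],[0,0,0,0],[0,0,0,0],[0,0,0,0],[0,0,0,0],[0,0,0,0],[0,0,0,0],[0,0,0,0]]'
python3 - <<'E'
from h import *
print(tool([.4396,-.0621,.030]))
E
```

```text
clock: 25.55
eef_pos: [0.4373, -0.0644, 0.1739]
ee_rot: [[-0.059, 0.998, 0.0], [0.998, 0.059, -0.0], [-0.0, 0.0, -1.0]]
contact_force: [1.7, 0.6, -0.1]
opening: 0.0337
grip_force: 40.0
clock: 26.55
eef_pos: [0.4382, -0.0625, 0.1738]
ee_rot: [[-0.06, 0.998, -0.0], [0.998, 0.06, -0.0], [-0.0, -0.0, -1.0]]
contact_force: [0.1, -0.0, -0.2]
opening: 0.0337
grip_force: 40.0
[ 0.03731949  0.14388038 14.38099582]
```

```bash
python3 -m handwheel '[[0,0.1,4,0],[0,0.1,8,0],[0,0.1,10.5,0],[0,0.1,12.5,0],[0,0.1,13.8,0],[0,0.1,14.3,0],[0,0.1,14.3,0],[0,0.1,14.3,0]]' && python3 -m handwheel '[[0,0,0,0],[0,0,0,0],[0,0,-1,0],[0,0,-4,0],[0,0,-8,0],[5,1,-13,0],[11,2,-16,0],[15,2.5,-16,0]]' 45; python3 -m handwheel '[[0,0,0,0],[0,0,0,0],[0,0,0,0],[0,0,0,0],[0,0,0,0],[0,0,0,0],[0,0,0,0],[0,0,0,0]]' 80;python3 - <<'E'
from h import *
c=cap("wrist"); save(c,"w5.png",(160,120,480,320),2.2)
E
```

```text
clock: 27.55
eef_pos: [0.439, -0.0621, 0.0308]
ee_rot: [[-0.06, 0.998, -0.001], [0.998, 0.06, 0.001], [0.001, -0.001, -1.0]]
contact_force: [-1.2, 5.8, -3.2]
opening: 0.0336
grip_force: 40.0
clock: 28.55
eef_pos: [0.4558, 0.0903, 0.194]
ee_rot: [[-0.059, 0.998, 0.004], [0.998, 0.059, -0.0], [-0.0, 0.004, -1.0]]
contact_force: [0.3, 0.1, 0.1]
opening: 0.0386
grip_force: 0.0
clock: 29.55
eef_pos: [0.4552, 0.0888, 0.1908]
ee_rot: [[-0.06, 0.998, -0.0], [0.998, 0.06, -0.0], [-0.0, -0.0, -1.0]]
contact_force: [0.5, 0.3, 1.1]
opening: 0.0687
grip_force: 0.0
```

View pics/w5.png

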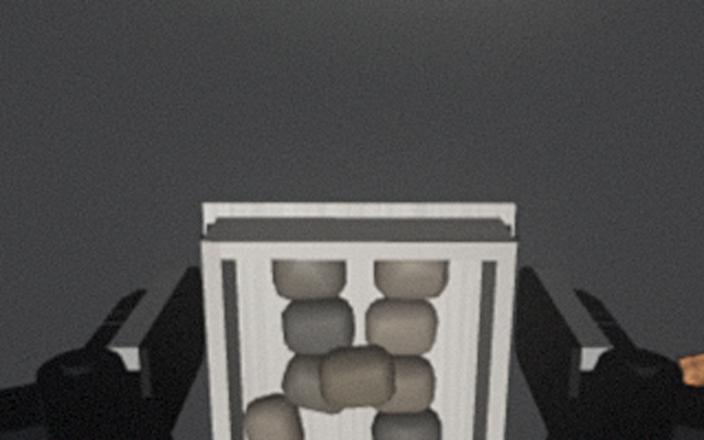

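All nine stones are in the mould: eight on the floor, two per column, and one riding at crop (358,375) with free room left and right. The tray is clear. Next is the tamper.

Run:
```python
from h import *
c=cap("top"); print(ray(c,334.2,143.7,.112), tool([.66,.01,.22]))
```

```text
[ 0.6726417 -0.0484731  0.112    ] [-9.09416756 19.97491509 -2.91899875]
```

```bash
python3 -m handwheel '[[-1,3,-1,0],[-2.5,6,-2,0],[-4,9,-3,0],[-5.5,12,-3,-0.1],[-7,15,-3,-0.22],[-8.5,18,-3,-0.22],[-9,20,-3,-0.22],[-9,20,-3,-0.22]]' 60 && python3 -m handwheel '[[0,0,0,0],[0,0,0,0],[0,0,0,0],[0,0,0,0],[0,0,0,0],[0,0,0,0],[0,0,0,0],[0,0,0,0]]';python3 - <<'E'
from h import *
c=cap("wrist"); save(c,"w6.png"); print(proj(c,[.677,-.0456,.112]),proj(c,[.6726,-.0485,.112]),proj(c,[.677,-.0456,.004]))
for a,b in [(1,1),(1,-1),(-1,-1),(-1,1)]:
    t=np.radians(16.1); print(proj(c,[.677+.042*(a*np.cos(t)-b*np.sin(t)),-.0456+.042*(a*np.sin(t)+b*np.cos(t)),.004]).round())
E
```

```text
clock: 30.65
eef_pos: [0.6609, 0.0106, 0.2199]
ee_rot: [[-0.276, 0.961, -0.001], [0.961, 0.276, -0.0], [0.0, -0.001, -1.0]]
contact_force: [0.5, 0.3, 0.9]
opening: 0.0509
grip_force: 0.0
clock: 31.65
eef_pos: [0.6602, 0.0109, 0.2208]
ee_rot: [[-0.276, 0.961, -0.0], [0.961, 0.276, -0.0], [-0.0, -0.0, -1.0]]
contact_force: [0.2, 1.3, 0.2]
opening: 0.0514
grip_force: 0.0
[322.92827708 272.7543706 ] [316.91215266 274.45213329] [322.98983239 227.85856958]
[360. 193.]
[358. 261.]
[288. 261.]
[286. 193.]
```

View pics/w6.png

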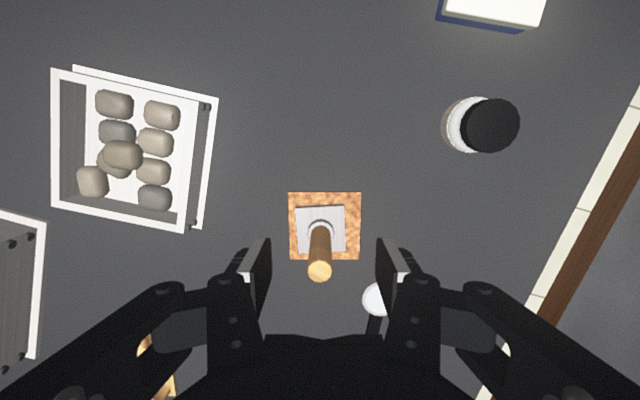

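Cork rest at (325,226), foot centre at about (321,230), and the handle's top end at (320,271). I grip there.

Run:
```python
from h import *
c=cap("wrist"); p=ray(c,320,271,.112); print(p, "rest",ray(c,325,226.5,.004), tool([p[0],p[1],.075]))
```

```text
[ 0.67420903 -0.04472233  0.112     ] rest [ 0.67879882 -0.04332413  0.004     ] [-5.73351735 -0.18808677 14.58065678]
```

```bash
python3 -m handwheel '[[-3,-0.1,0,0],[-5.7,-0.2,1,0],[-5.7,-0.2,4,0],[-5.7,-0.2,8,0],[-5.7,-0.2,11,0],[-5.7,-0.2,13.5,0],[-5.7,-0.2,14.6,0],[-5.7,-0.2,14.6,0]]' 60 && python3 -m handwheel '[[0,0,0,0],[0,0,0,0],[0,0,0,0],[0,0,0,0],[0,0,0,0],[0,0,0,0],[0,0,-0.5,0],[0,0,-1,0]]' 0 110;python3 - <<'E'
from h import *
c=cap("wrist"); save(c,"w7.png",(160,100,480,340),2)
print(manip.state()["eef_pos"],tool([.461,-.0168,.2]))
E
```

```text
clock: 32.75
eef_pos: [0.6738, -0.0448, 0.0742]
ee_rot: [[-0.276, 0.961, -0.001], [0.961, 0.276, 0.0], [0.0, -0.001, -1.0]]
contact_force: [-0.0, 0.0, 0.4]
opening: 0.0511
grip_force: 0.0
clock: 33.75
eef_pos: [0.6739, -0.0444, 0.085]
ee_rot: [[-0.276, 0.961, -0.0], [0.961, 0.276, 0.0], [0.0, -0.0, -1.0]]
contact_force: [0.5, 0.2, -3.0]
opening: 0.0199
grip_force: 107.3
[ 0.67419109 -0.04441022  0.08576656] [  8.54250294 -19.71994414 -11.43546696]
```

View pics/w7.png

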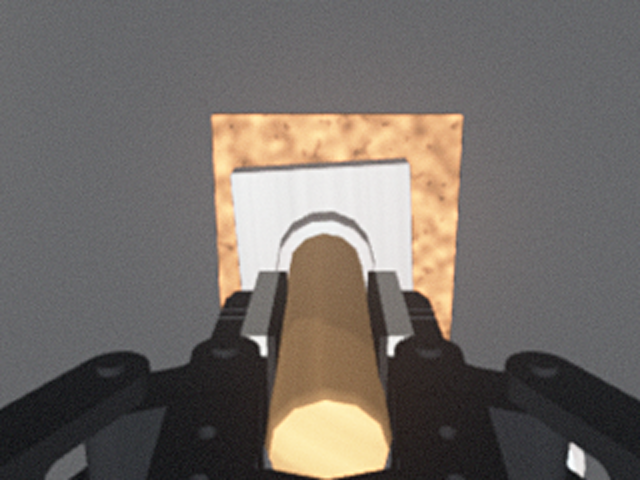

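The tamper is held on the handle and has lifted clear of the cork. Its foot is turned about 4° against the rest. I carry it over the mould and align it.

```bash
python3 -m handwheel '[[0,0,-3,0],[0,0,-7,0],[1,-2,-10,0.1],[2.5,-6,-11.4,0.2],[4.5,-10,-11.4,0.29],[6.5,-14,-11.4,0.29],[8,-18,-11.4,0.29],[8.5,-19.7,-11.4,0.29]]' && python3 -m handwheel '[[0,0,0,0],[0,0,0,0],[0,0,0,0],[0,0,0,0],[0,0,0,0],[0,0,0,0],[0,0,0,0],[0,0,0,0]]';python3 - <<'E'
from h import *
c=cap("wrist"); save(c,"w8.png",(160,100,480,340),2)
print(manip.state()["eef_pos"],tool([.461,-.0168,.135]))
E
```

```text
clock: 34.8
eef_pos: [0.4594, -0.0168, 0.1991]
ee_rot: [[0.01, 1.0, 0.0], [1.0, -0.01, -0.0], [-0.0, 0.0, -1.0]]
contact_force: [1.0, 0.2, -3.4]
opening: 0.0196
grip_force: 108.5
clock: 35.8
eef_pos: [0.4612, -0.0172, 0.1988]
ee_rot: [[0.01, 1.0, 0.0], [1.0, -0.01, -0.0], [-0.0, 0.0, -1.0]]
contact_force: [-0.1, -0.1, -4.0]
opening: 0.0199
grip_force: 108.5
[ 0.46119462 -0.01718865  0.19885186] [ 0.03947532 -0.02009697  6.38517983]
```

View pics/w8.png

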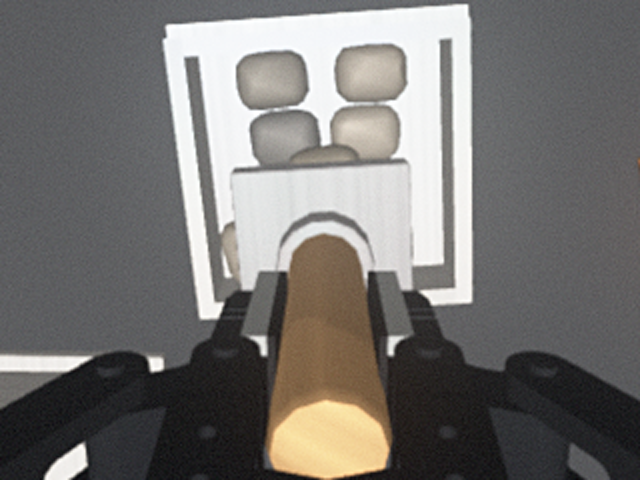

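The foot is square to the mould, with the riding stone under its far edge. I press down gently in steps.

```bash
python3 -m handwheel '[[0,0,2.5,0],[0,0,5,0],[0,0,6.5,0],[0,0,7.2,0],[0,0,7.5,0],[0,0,7.8,0],[0,0,7.9,0],[0,0,8,0]]'; python3 -m handwheel '[[0,0,0.05,0],[0,0,0.1,0],[0,0,0.15,0],[0,0,0.2,0],[0,0,0.25,0],[0,0,0.3,0],[0,0,0.35,0],[0,0,0.4,0]]'
```

```text
clock: 36.85
eef_pos: [0.4613, -0.0172, 0.119]
ee_rot: [[0.01, 1.0, 0.0], [1.0, -0.01, -0.0], [-0.0, 0.0, -1.0]]
contact_force: [0.7, 0.1, -3.7]
opening: 0.0193
grip_force: 108.8
clock: 37.85
eef_pos: [0.4622, -0.0175, 0.1174]
ee_rot: [[0.01, 1.0, 0.003], [1.0, -0.01, -0.001], [-0.001, 0.003, -1.0]]
contact_force: [-11.2, 0.1, 40.6]
opening: 0.0197
grip_force: 114.0
```

```bash
python3 -m handwheel '[[0,0,0.03,0],[0,0,0.06,0],[0,0,0.1,0],[0,0,0.1,0],[0,0,0.1,0],[0,0,0.1,0],[0,0,0.1,0],[0,0,0.1,0]]' - 118;  python3 - <<'E'
from h import *
c=cap("wrist"); save(c,"w9.png",(160,60,480,300),2)
E
```

```text
clock: 38.85
eef_pos: [0.4624, -0.0176, 0.1172]
ee_rot: [[0.01, 1.0, 0.004], [1.0, -0.01, -0.001], [-0.001, 0.004, -1.0]]
contact_force: [-13.0, -1.1, 48.4]
opening: 0.02
grip_force: 115.3
```

View pics/w9.png

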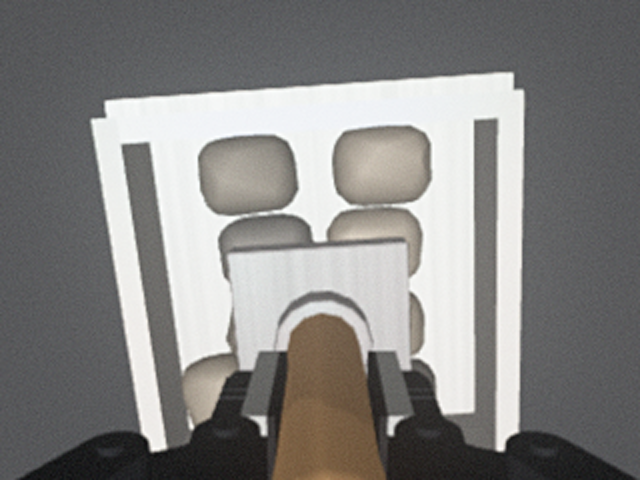

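No stones have moved yet; the foot still stands on the rider, with 48 N on it. I add force and a small wiggle.

```bash
python3 -m handwheel '[[0,0,0.1,0],[0,0,0.2,0],[0,0.3,0.2,0],[0,-0.3,0.2,0],[0,0.3,0.2,0],[0.3,0,0.2,0],[-0.3,0,0.2,0],[0,0,0.2,0]]' - 120; python3 -m handwheel '[[0,0,0.05,0],[0,0,0.05,0.1],[0,0,0.05,-0.1],[0,0,0.05,0.1],[0,0.4,0.05,-0.1],[0,-0.4,0.05,0],[0,0,0.05,0],[0,0,0.05,0]]'
```

```text
clock: 39.9
eef_pos: [0.4631, -0.018, 0.1162]
ee_rot: [[0.01, 1.0, 0.006], [1.0, -0.01, -0.002], [-0.002, 0.006, -1.0]]
contact_force: [-14.0, -4.4, 60.7]
opening: 0.0195
grip_force: 117.7
clock: 40.9
eef_pos: [0.4616, -0.0172, 0.1113]
ee_rot: [[0.009, 1.0, 0.0], [1.0, -0.009, -0.0], [-0.0, 0.0, -1.0]]
contact_force: [0.4, 0.1, -3.6]
opening: 0.0195
grip_force: 117.5
```

It gave way. Continuing down.

```bash
python3 -m handwheel '[[0,0,0.15,0],[0,0,0.3,0],[0,0,0.45,0],[0,0,0.6,0],[0,0,0.7,0],[0,0,0.8,0],[0,0,0.9,0],[0,0,1.0,0]]'; python3 -m handwheel '[[0,0,0.1,0],[0,0,0.2,0],[0,0,0.3,0],[0,0,0.3,0],[0,0,0.3,0],[0,0,0.3,0],[0,0,0.3,0],[0,0,0.3,0]]'
```

```text
clock: 41.9
eef_pos: [0.4612, -0.0172, 0.1012]
ee_rot: [[0.01, 1.0, -0.0], [1.0, -0.01, -0.0], [-0.0, -0.0, -1.0]]
contact_force: [0.2, 0.8, -3.7]
opening: 0.0195
grip_force: 117.8
clock: 42.9
eef_pos: [0.4615, -0.0175, 0.0995]
ee_rot: [[0.01, 1.0, 0.001], [1.0, -0.01, -0.001], [-0.001, 0.001, -1.0]]
contact_force: [-7.4, -1.1, 18.1]
opening: 0.0197
grip_force: 120.1
```

```bash
python3 -m handwheel '[[0,0,-3,0],[0,0,-6,0],[0,0,-9,0],[3,0,-11,0],[6,0,-11,0],[9,0,-11,0],[9,0,-11,0],[9,0,-11,0]]' - 80
python3 - <<'E'
from h import *
c=cap("wrist"); save(c,"w10.png",(160,60,480,300),2)
c=cap("side"); save(c,"s10.png",(290,190,390,260),5)
print(tool([.461,-.0168,.11]))
E
```

```text
clock: 43.9
eef_pos: [0.4621, 0.0727, 0.2082]
ee_rot: [[0.01, 1.0, -0.0], [1.0, -0.01, -0.0], [-0.0, -0.0, -1.0]]
contact_force: [0.2, 0.1, -4.3]
opening: 0.0194
grip_force: 117.2
[-8.90447691 -0.01662398  9.82433306]
```

View pics/w10.png

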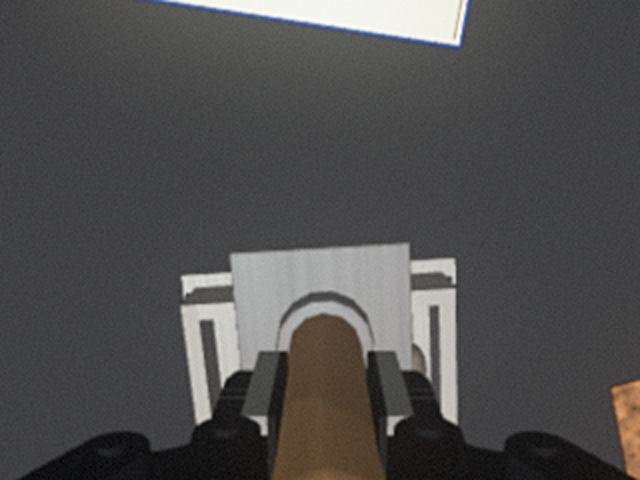

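The tamper hides the stones here. Instead I tamp all four quadrants of the mould. The height at contact also shows whether anything still stands proud.

```bash
python3 -m handwheel '[[-3,1.2,0,0],[-6.15,2.4,0,0],[-6.15,2.4,4,0],[-6.15,2.4,7,0],[-6.15,2.4,8.5,0],[-6.15,2.4,9.5,0],[-6.15,2.4,10,0],[-6.15,2.4,10.3,0]]' - 115; python3 -m handwheel '[[0,0,0.1,0],[0,0,0.2,0],[0,0,0.3,0],[0,0,0.4,0],[0,0,0.5,0],[0,0,0.6,0],[0,0,0.7,0],[0,0,0.8,0]]'
```

```text
clock: 45.0
eef_pos: [0.4858, 0.0111, 0.1057]
ee_rot: [[0.01, 1.0, 0.001], [1.0, -0.01, -0.0], [-0.0, 0.001, -1.0]]
contact_force: [0.5, 0.2, -4.1]
opening: 0.0194
grip_force: 117.5
clock: 46.0
eef_pos: [0.4862, 0.011, 0.0995]
ee_rot: [[0.01, 1.0, 0.002], [1.0, -0.01, -0.0], [-0.0, 0.002, -1.0]]
contact_force: [-13.1, 1.7, 41.1]
opening: 0.0198
grip_force: 122.3
```

```bash
python3 -m handwheel '[[0,0,-0.8,0],[0,0,-1.2,0],[-2.5,0.2,-1.2,0],[-5.2,0.3,-1.2,0],[-5.2,0.3,-1.2,0],[-5.2,0.3,-0.9,0],[-5.2,0.3,-0.7,0],[-5.2,0.3,-0.5,0]]'; python3 -m handwheel '[[0,0,0.1,0],[0,0,0.15,0],[0,0,0.2,0],[0,0,0.25,0],[0,0,0.3,0],[0,0,0.35,0],[0,0,0.4,0],[0,0,0.45,0]]'; python3 -m handwheel '[[0,0,-0.8,0],[0,0,-1.2,0],[0,-2.6,-1.2,0],[-0.3,-5.2,-1.2,0],[-0.3,-5.2,-1.2,0],[-0.3,-5.2,-0.9,0],[-0.3,-5.2,-0.7,0],[-0.3,-5.2,-0.5,0]]';python3 -m handwheel '[[0,0,0.1,0],[0,0,0.15,0],[0,0,0.2,0],[0,0,0.25,0],[0,0,0.3,0],[0,0,0.35,0],[0,0,0.4,0],[0,0,0.45,0]]'
```

```text
clock: 47.0
eef_pos: [0.4879, -0.0405, 0.1021]
ee_rot: [[0.009, 1.0, -0.0], [1.0, -0.009, -0.0], [-0.0, -0.0, -1.0]]
contact_force: [-0.2, 0.4, -3.5]
opening: 0.0195
grip_force: 117.3
clock: 48.0
eef_pos: [0.4886, -0.0416, 0.0996]
ee_rot: [[0.01, 1.0, 0.002], [1.0, -0.01, -0.002], [-0.002, 0.002, -1.0]]
contact_force: [-9.0, -4.0, 28.4]
opening: 0.0194
grip_force: 120.1
clock: 49.0
eef_pos: [0.4362, -0.0434, 0.1025]
ee_rot: [[0.01, 1.0, -0.0], [1.0, -0.01, 0.0], [0.0, -0.0, -1.0]]
contact_force: [-0.3, 0.4, -3.0]
opening: 0.0195
grip_force: 116.9
clock: 50.0
eef_pos: [0.4363, -0.0438, 0.0995]
ee_rot: [[0.01, 1.0, 0.001], [1.0, -0.01, -0.001], [-0.001, 0.001, -1.0]]
contact_force: [-8.8, -1.7, 23.5]
opening: 0.0197
grip_force: 120.1
```

```bash
python3 -m handwheel '[[0,0,-0.8,0],[0,0,-1.2,0],[2.6,-0.1,-1.2,0],[5.2,-0.3,-1.2,0],[5.2,-0.3,-1.2,0],[5.2,-0.3,-0.9,0],[5.2,-0.3,-0.7,0],[5.2,-0.3,-0.5,0]]'; python3 -m handwheel '[[0,0,0.1,0],[0,0,0.15,0],[0,0,0.2,0],[0,0,0.25,0],[0,0,0.3,0],[0,0,0.35,0],[0,0,0.4,0],[0,0,0.45,0]]'; python3 -m handwheel '[[0,0,-2,0],[0,0,-5,0],[0,0,-8,0],[0,0,-10,0],[0,0,-10,-0.1],[0,0,-10,-0.22],[0,0,-10,-0.22],[0,0,-10,-0.22]]'
python3 - <<'E'
from h import *
print(manip.state()["eef_pos"],tool([.676,-.044,.1]))
E
```

```text
clock: 51.0
eef_pos: [0.4335, 0.0082, 0.1031]
ee_rot: [[0.011, 1.0, -0.0], [1.0, -0.011, -0.0], [-0.0, -0.0, -1.0]]
contact_force: [0.0, 0.4, -2.9]
opening: 0.0195
grip_force: 117.6
clock: 52.0
eef_pos: [0.4338, 0.0086, 0.0996]
ee_rot: [[0.01, 1.0, 0.001], [1.0, -0.01, -0.0], [-0.0, 0.001, -1.0]]
contact_force: [-6.3, 0.5, 16.5]
opening: 0.0195
grip_force: 118.8
clock: 53.0
eef_pos: [0.4334, 0.0086, 0.1987]
ee_rot: [[-0.206, 0.979, -0.0], [0.979, 0.206, -0.0], [-0.0, -0.0, -1.0]]
contact_force: [-0.5, 0.1, -4.1]
opening: 0.0197
grip_force: 117.5
[0.43344404 0.00860002 0.19872953] [-10.13672273  22.65631658   9.86990008]
```

All four quadrants bottom out at the same height (0.0995), so the layer is level. Now I take the tamper back to its rest.

```bash
python3 -m handwheel '[[-1.5,3.5,0,0],[-3,7,0,0],[-4.5,10.5,0,0],[-6,14,0,0],[-7.5,17.5,0,0],[-9,20.5,0,0],[-10.1,22.6,0,0],[-10.1,22.6,0,0]]' ; python3 -m handwheel '[[0,0,2,0],[0,0,5,0],[0,0,8,0],[0,0,9,0],[0,0,10,0],[0,0,10,0],[0,0,10,0],[0,0,10,0]]'
python3 - <<'E'
from h import *
print(manip.state()["eef_pos"],tool([.676,-.044,.0745]))
c=cap("wrist"); im=c["color"]; hsv=cv2.cvtColor(im,cv2.COLOR_RGB2HSV)
m=((hsv[...,0]<18)&(hsv[...,1]>90)&(hsv[...,2]>120)).astype(np.uint8); ys,xs=np.where(m[120:250])
for r in range(140,245,10):
    x=np.where(m[r])[0]; w=np.where((hsv[r,:,1]<50)&(hsv[r,:,2]>130))[0]; print(r,(x.min(),x.max()) if len(x) else None,(w.min(),w.max()) if len(w) else None)
save(c,"w11.png")
E
```

```text
clock: 54.0
eef_pos: [0.6764, -0.0435, 0.1976]
ee_rot: [[-0.206, 0.979, -0.001], [0.979, 0.206, 0.0], [0.0, -0.001, -1.0]]
contact_force: [-1.1, -0.6, -3.6]
opening: 0.0196
grip_force: 117.0
clock: 55.0
eef_pos: [0.6758, -0.0431, 0.0996]
ee_rot: [[-0.208, 0.978, 0.001], [0.978, 0.208, -0.0], [-0.0, 0.001, -1.0]]
contact_force: [1.3, 0.0, -4.4]
opening: 0.0195
grip_force: 117.0
[ 0.67581856 -0.04312024  0.09958409] [-0.08861262 -0.00297734  2.50845047]
140 None (np.int64(6), np.int64(133))
150 None (np.int64(1), np.int64(133))
160 (np.int64(263), np.int64(379)) (np.int64(0), np.int64(133))
170 (np.int64(264), np.int64(380)) (np.int64(0), np.int64(133))
180 (np.int64(265), np.int64(380)) (np.int64(0), np.int64(264))
190 (np.int64(266), np.int64(380)) (np.int64(0), np.int64(364))
200 (np.int64(267), np.int64(380)) (np.int64(6), np.int64(365))
210 (np.int64(268), np.int64(380)) (np.int64(0), np.int64(365))
220 (np.int64(270), np.int64(381)) (np.int64(0), np.int64(365))
230 (np.int64(271), np.int64(381)) (np.int64(48), np.int64(365))
240 (np.int64(272), np.int64(381)) (np.int64(280), np.int64(365))
```

```bash
python3 -m handwheel '[[-0.1,0.15,0.8,0],[-0.1,0.15,1.5,0],[-0.1,0.15,2,0],[-0.1,0.15,2.2,0],[-0.1,0.15,2.3,0],[-0.1,0.15,2.4,0],[-0.1,0.15,2.45,0],[-0.1,0.15,2.5,0]]'
```

```text
clock: 56.05
eef_pos: [0.6772, -0.0438, 0.0759]
ee_rot: [[-0.209, 0.978, 0.001], [0.978, 0.209, -0.001], [-0.001, 0.001, -1.0]]
contact_force: [-13.7, 1.4, 23.4]
opening: 0.0197
grip_force: 120.0
```

```bash
python3 -m handwheel '[[0,0,-0.1,0],[0,0,-0.1,0],[0,0,-0.1,0],[0,0,-0.1,0],[0,0,-0.1,0],[0,0,-0.1,0],[0,0,-0.1,0],[0,0,-0.1,0]]' - 20; python3 -m handwheel '[[0,0,0,0],[0,0,0,0],[0,0,0,0],[0,0,-2,0],[0,0,-7,0],[0,0,-12,0],[0,0,-14,0],[0,0,-14,0]]' 60
python3 - <<'E'
from h import *
s=manip.state();print(s["eef_pos"])
c=cap("side"); im=c["color"]; hsv=cv2.cvtColor(im,cv2.COLOR_RGB2HSV)
m=((hsv[...,0]<20)&(hsv[...,1]>90)&(hsv[...,2]>90)).astype(np.uint8)
for r in range(170,225,5):
    x=np.where(m[r,225:310])[0]+225; print(r,(x.min(),x.max()) if len(x) else None)
print(proj(c,[.677,-.044,.112]),proj(c,[.677,-.044,.014]))
E
```

```text
clock: 57.05
eef_pos: [0.6773, -0.0438, 0.076]
ee_rot: [[-0.209, 0.978, 0.001], [0.978, 0.209, -0.0], [-0.001, 0.001, -1.0]]
contact_force: [-7.5, 0.3, 9.9]
opening: 0.0196
grip_force: 118.6
clock: 58.05
eef_pos: [0.6777, -0.0438, 0.2171]
ee_rot: [[-0.209, 0.978, 0.003], [0.978, 0.209, -0.001], [-0.001, 0.003, -1.0]]
contact_force: [0.5, 0.7, 0.0]
opening: 0.0514
grip_force: 0.0
[ 0.67765961 -0.04378199  0.21710812]
170 None
175 (np.int64(259), np.int64(267))
180 (np.int64(260), np.int64(267))
185 (np.int64(261), np.int64(268))
190 (np.int64(261), np.int64(268))
195 (np.int64(262), np.int64(268))
200 (np.int64(263), np.int64(269))
205 (np.int64(252), np.int64(283))
210 (np.int64(251), np.int64(282))
215 (np.int64(249), np.int64(281))
220 (np.int64(249), np.int64(280))
[262.91623391 174.93170506] [266.08165392 206.84204628]
```

The tamper stands upright on its rest, as the side-view handle columns match the projection. Next I hover by the tube.

Run:
```python
from h import *
print(tool([.59,-.20,.26]))
```

```text
[-13.46745161 -11.78373584  -4.49119581]
```

```bash
python3 -m handwheel '[[-2,-2,-2,-0.05],[-4,-4,-4,-0.1],[-6.5,-6,-4.5,-0.2],[-9,-8,-4.5,-0.31],[-11.5,-10,-4.5,-0.31],[-13.5,-11.8,-4.5,-0.31],[-13.5,-11.8,-4.5,-0.31],[-13.5,-11.8,-4.5,-0.31]]' 100
python3 - <<'E'
from h import *
c=cap("wrist"); save(c,"w12.png"); im=c["color"]; g=cv2.cvtColor(im,cv2.COLOR_RGB2GRAY)
u,v=proj(c,[.62,-.253,.13]); print("pred",u,v)
m=(g>150).astype(np.uint8); cs,_=cv2.findContours(m,cv2.RETR_EXTERNAL,cv2.CHAIN_APPROX_NONE)
for k in cs:
    if cv2.contourArea(k)<100: continue
    (x,y),(w,h),a=cv2.minAreaRect(k); 
    P=np.array([ray(c,q[0],q[1],.13)[:2] for q in k[:,0]],np.float32)*1000
    print((round(x),round(y)),round(cv2.contourArea(k)),cv2.minEnclosingCircle(P), np.round(cv2.minAreaRect(P)[1]))
s=manip.state(); print(s["eef_pos"],np.round(s["ee_rot"],3).tolist())
E
```

```text
clock: 59.1
eef_pos: [0.5899, -0.2, 0.2588]
ee_rot: [[-0.497, 0.868, -0.001], [0.868, 0.497, 0.001], [0.001, -0.001, -1.0]]
contact_force: [0.3, -0.8, -0.8]
opening: 0.0853
grip_force: 0.0
pred 321.92140164304413 263.9235605649604
(323, 263) 1432 ((620.560546875, -251.5931854248047), 20.757328033447266) [41. 40.]
(214, 236) 198 ((524.0496215820312, -275.64666748046875), 16.72416114807129) [33. 11.]
(485, 184) 1118 ((702.1080932617188, -122.160888671875), 16.4294490814209) [32. 32.]
(225, 194) 4152 ((518.2945556640625, -239.3734130859375), 46.72859573364258) [49. 81.]
(506, 86) 446 ((668.9932250976562, -51.507423400878906), 9.44948673248291) [18. 17.]
(455, 94) 4265 ((637.8662719726562, -76.33169555664062), 38.70524597167969) [56. 56.]
(307, 12) 204 ((510.2485656738281, -84.34918212890625), 7.992016792297363) [ 9. 15.]
(626, 22) 966 ((718.99072265625, 28.997486114501953), 17.609132766723633) [19. 33.]
(290, 32) 3194 ((495.768798828125, -82.91874694824219), 54.64302444458008) [109.  44.]
(88, 84) 16866 ((382.6992492675781, -203.11306762695312), 84.85200500488281) [145. 114.]
[ 0.59009737 -0.19973959  0.25906467] [[-0.497, 0.868, -0.001], [0.868, 0.497, 0.001], [0.001, -0.001, -1.0]]
```

The tube's top is at (323,263), giving (0.6206, -0.2516). I grip it lightly near the top and tip it over its bottom edge onto the bench.

```bash
python3 -m handwheel '[[-3,0,0,0],[-6,0.1,1,0],[-6,0.1,4,0],[-6,0.1,8,0],[-6,0.1,11,0],[-6,0.1,14,0],[-6,0.1,15.4,0],[-6,0.1,15.4,0]]' 100 20 && python3 -m handwheel '[[0,0,0,0],[0,0,0,0],[0,0,0,0],[0,0,0,0],[0,0,0,0],[0,0,0,0],[0,0,0,0],[0,0,0,0]]' 0 20
```

```text
clock: 60.15
eef_pos: [0.6207, -0.2514, 0.1052]
ee_rot: [[-0.497, 0.868, -0.001], [0.868, 0.497, 0.001], [0.001, -0.001, -1.0]]
contact_force: [0.6, 0.6, 1.1]
opening: 0.085
grip_force: 0.0
clock: 61.15
eef_pos: [0.6209, -0.2522, 0.1068]
ee_rot: [[-0.497, 0.868, 0.001], [0.868, 0.497, -0.001], [-0.001, 0.001, -1.0]]
contact_force: [-1.5, -0.6, 6.4]
opening: 0.0395
grip_force: 21.6
```

```bash
python3 -m handwheel '[[0.9,0,-0.1,0],[1.85,0,-0.2,0],[2.8,0,-0.15,0],[3.7,0,-0.05,0],[4.6,0,0.15,0],[5.5,0,0.4,0],[6.4,0,0.75,0],[7.2,0,1.2,0]]' - 20
python3 - <<'E'
from h import *
c=cap("wrist"); save(c,"w13.png"); c=cap("side"); save(c,"s13.png",(200,80,440,260),3)
E
```

```text
clock: 62.15
eef_pos: [0.5858, -0.1898, 0.0971]
ee_rot: [[-0.497, 0.868, 0.005], [0.868, 0.497, -0.003], [-0.005, 0.002, -1.0]]
contact_force: [-5.2, 1.1, 28.8]
opening: 0.0392
grip_force: 24.7
```

Run:
```python
from h import *
c=cap("side"); im=c["color"]; g=cv2.cvtColor(im,cv2.COLOR_RGB2GRAY)
b=np.array([.6206,-.2516]); d=np.array([-.497,.868]); r=.02
for th in (0,20,30,40):
    t=np.radians(th)
    def pt(h): 
        q=r-r*np.cos(t)+h*np.sin(t); z=r*np.sin(t)+h*np.cos(t); return [*(b+d*q),z]
    print(th,[proj(c,pt(h)).round().tolist() for h in (.005,.065,.125)])
m=(g>165).astype(np.uint8); m[:, :260]=0; m[:,400:]=0; m[:80]=0; m[230:]=0
n,l,st,ce=cv2.connectedComponentsWithStats(m)
for i in range(1,n):
    if st[i,4]>15: print(st[i],ce[i].round(1))
```

```text
0 [[312.0, 174.0], [312.0, 156.0], [312.0, 138.0]]
20 [[312.0, 172.0], [313.0, 159.0], [315.0, 145.0]]
30 [[313.0, 172.0], [314.0, 162.0], [316.0, 150.0]]
40 [[313.0, 172.0], [315.0, 165.0], [318.0, 157.0]]
[260  80  35  38 773] [272.5  92.9]
[354  80  46   6 189] [371.9  82. ]
[310 144  15  12 139] [317.  149.7]
[343 164  25  21 300] [354.5 173.5]
[260 174   7   3  17] [263. 175.]
[396 187   4  11  25] [398.1 193. ]
[311 201  65  29 278] [345.2 213.7]
[260 202  18  11  93] [270.  208.5]
[390 207  10   8  34] [394.1 211.1]
[342 217  12   6  39] [346.7 219.2]
[373 219   5  11  30] [375.  224.2]
```

```bash
python3 -m handwheel '[[0.8,0,0.5,0],[1.55,0,1,0],[2.25,0,1.65,0],[2.9,0,2.3,0],[2.9,0,2.3,0],[2.9,0,2.3,0],[2.9,0,2.3,0],[2.9,0,2.3,0]]' - 20
python3 - <<'E'
from h import *
c=cap("side"); im=c["color"]; g=cv2.cvtColor(im,cv2.COLOR_RGB2GRAY)
m=(g>165).astype(np.uint8); m[:, :290]=0; m[:,340:]=0; m[:120]=0; m[200:]=0
n,l,st,ce=cv2.connectedComponentsWithStats(m)
for i in range(1,n):
    if st[i,4]>15: print(st[i],ce[i].round(1))
b=np.array([.6206,-.2516]); d=np.array([-.497,.868]); r=.02
for th in (40,50,60,70):
    t=np.radians(th)
    def pt(h): 
        q=r-r*np.cos(t)+h*np.sin(t); z=r*np.sin(t)+h*np.cos(t); return [*(b+d*q),z]
    print(th,[proj(c,pt(h)).round().tolist() for h in (.005,.065,.13)])
E
```

```text
clock: 63.3
eef_pos: [0.5705, -0.1634, 0.0722]
ee_rot: [[-0.497, 0.868, 0.001], [0.868, 0.497, 0.0], [-0.0, 0.001, -1.0]]
contact_force: [-5.9, 8.5, 16.6]
opening: 0.0399
grip_force: 22.2
[313 157  16  15 183] [320.1 164.4]
40 [[313.0, 172.0], [315.0, 165.0], [318.0, 156.0]]
50 [[313.0, 172.0], [316.0, 168.0], [319.0, 164.0]]
60 [[313.0, 172.0], [316.0, 172.0], [321.0, 172.0]]
70 [[313.0, 172.0], [317.0, 176.0], [322.0, 181.0]]
```

Tilt is at roughly 55° and tracking. I finish the arc.

```bash
python3 -m handwheel '[[0.5,0,0.75,0],[1.05,0,1.5,0],[1.5,0,2.3,0],[1.9,0,3.15,0],[2.2,0,4,0],[2.4,0,4.6,0],[2.5,0,4.8,0],[2.5,0,4.8,0]]' - 20
python3 - <<'E'
from h import *
c=cap("side"); im=c["color"]; g=cv2.cvtColor(im,cv2.COLOR_RGB2GRAY); save(c,"s14.png",(260,120,400,220),5)
m=(g>165).astype(np.uint8); m[:, :290]=0; m[:,340:]=0; m[:120]=0; m[200:]=0
n,l,st,ce=cv2.connectedComponentsWithStats(m)
for i in range(1,n):
    if st[i,4]>15: print(st[i],ce[i].round(1))
b=np.array([.6206,-.2516]); d=np.array([-.497,.868]); r=.02
for th in (70,80,90):
    t=np.radians(th)
    def pt(h): 
        q=r-r*np.cos(t)+h*np.sin(t); z=r*np.sin(t)+h*np.cos(t); return [*(b+d*q),z]
    print(th,[proj(c,pt(h)).round().tolist() for h in (.005,.065,.13)])
c=cap("wrist"); save(c,"w14.png")
E
```

```text
clock: 64.35
eef_pos: [0.558, -0.1427, 0.0228]
ee_rot: [[-0.497, 0.868, -0.0], [0.868, 0.497, -0.0], [-0.0, -0.0, -1.0]]
contact_force: [-1.0, 0.7, 1.2]
opening: 0.0393
grip_force: 20.1
[316 177  14  17 137] [321.1 185.1]
70 [[313.0, 172.0], [317.0, 176.0], [322.0, 181.0]]
80 [[314.0, 173.0], [318.0, 181.0], [322.0, 190.0]]
90 [[314.0, 174.0], [318.0, 185.0], [323.0, 198.0]]
```

Run:
```python
from h import *
s=manip.state(); R=np.array(s["ee_rot"])
c=cap("side")
for v in (178,185,190): print(v,tool(ray(c,321,v,.02),s).round(2))
c=cap("wrist"); g=cv2.cvtColor(c["color"],cv2.COLOR_RGB2GRAY)
print(proj(c,s["eef_pos"]))
for u in (305,318,330): print(u,[int(x) for x in g[120:300:6,u]])
for v in (180,200,220,240): print(v,tool(ray(c,320,v,.035),s).round(2))
```

```text
178 [-7.33 -1.57  0.3 ]
185 [-3.71 -0.81  0.3 ]
190 [-1.24 -0.29  0.3 ]
[321.2612652  271.79093052]
305 [103, 103, 98, 100, 100, 100, 105, 98, 158, 160, 164, 159, 166, 167, 242, 244, 245, 244, 245, 245, 244, 231, 219, 219, 217, 216, 215, 216, 217, 215]
318 [188, 107, 105, 101, 105, 102, 96, 124, 161, 162, 161, 166, 168, 168, 248, 247, 246, 246, 246, 246, 247, 246, 220, 224, 222, 218, 216, 220, 217, 220]
330 [244, 199, 104, 104, 105, 106, 98, 156, 161, 165, 161, 160, 168, 168, 248, 246, 247, 246, 246, 245, 245, 245, 219, 220, 225, 220, 221, 219, 222, 218]
180 [ 4.39 -0.03 -1.2 ]
200 [ 3.62 -0.04 -1.2 ]
220 [ 2.83 -0.04 -1.2 ]
240 [ 2.01 -0.04 -1.2 ]
```

View pics/w14.png

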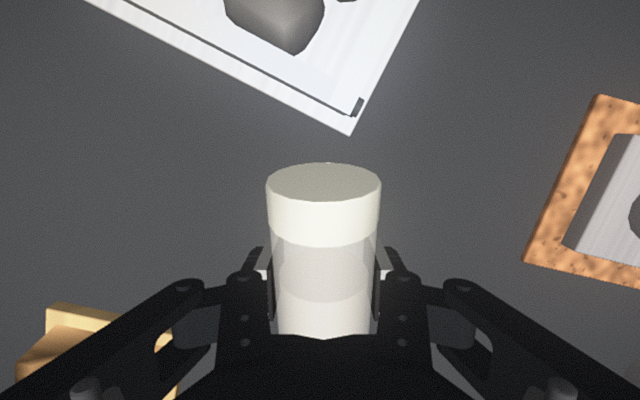

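The tube lies in the fingers with its near end face at rows 163–203, still tilted about 10° by pad friction. I open slightly so it settles between the fingers, then re-measure its end.

```bash
python3 -m handwheel '[[0,0,0,0],[0,0,0,0],[0,0,0,0],[0,0,0,0],[0,0,0,0],[0,0,0,0],[0,0,0,0],[0,0,0,0]]' 54
cat > e.py <<'E'
from h import *
s=manip.state(); c=cap("wrist"); g=cv2.cvtColor(c["color"],cv2.COLOR_RGB2GRAY).astype(int)
for u in (300,321,342):
    col=g[100:300,u]; lo=100+np.where((col>135)&(np.arange(200)>40))[0][0]; hi=100+np.where(col>205)[0]; hi=hi[hi>lo][0]
    print(u,lo,hi,"x bottom edge",tool(ray(c,u,lo,0.0),s)[0].round(2),"x top edge",tool(ray(c,u,hi,.04),s)[0].round(2))
for v in (220,235):
    x=np.where(g[v]>180)[0]; x=x[(x>230)&(x<410)]; print(v,x.min(),x.max())
E
python3 e.py
```

```text
clock: 65.55
eef_pos: [0.558, -0.1426, 0.0228]
ee_rot: [[-0.497, 0.868, -0.0], [0.868, 0.497, -0.0], [-0.0, -0.0, -1.0]]
contact_force: [0.1, 0.1, 0.1]
opening: 0.0461
grip_force: 0.0
300 154 164 x bottom edge 4.94 x top edge 5.06
321 153 165 x bottom edge 4.99 x top edge 5.02
342 154 165 x bottom edge 4.94 x top edge 5.02
220 281 363
235 282 363
```

The tube is flat now, its end face 5.0 cm ahead of the TCP, so its middle is 1.5 cm back. I slide to the middle, grip, lift, turn, and look at the cradle.

```bash
python3 -m handwheel '[[-0.5,0,0,0],[-1,0,0,0],[-1.5,0,0,0],[-1.5,0,0,0],[-1.5,0,0,0],[-1.5,0,0,0],[-1.5,0,0,0],[-1.5,0,0,0]]' 54 50 && python3 -m handwheel '[[0,0,0,0],[0,0,0,0],[0,0,0,0],[0,0,0,0],[0,0,-2,0],[0,0,-6,0],[0,0,-11,0],[0,0,-16,0.1]]' 0 60;  python3 - <<'E'
from h import *
d=np.array([-np.sin(np.radians(15.6)),np.cos(np.radians(15.6))])
p=np.array([.4988,-.2874])-.09*d; print(p,tool([*p,.20]))
E
```

```text
clock: 66.6
eef_pos: [0.5655, -0.1556, 0.0229]
ee_rot: [[-0.497, 0.868, -0.0], [0.868, 0.497, -0.0], [-0.0, -0.0, -1.0]]
contact_force: [-0.6, -1.0, -0.3]
opening: 0.0465
grip_force: 0.0
clock: 67.6
eef_pos: [0.5651, -0.1554, 0.1841]
ee_rot: [[-0.406, 0.914, -0.001], [0.914, 0.406, 0.0], [0.0, -0.001, -1.0]]
contact_force: [0.7, -0.2, -2.0]
opening: 0.0383
grip_force: 60.8
[ 0.52300278 -0.37408463] [-18.2667373  -12.73174484  -1.59360005]
```

```bash
python3 -m handwheel '[[-3,-2,-1.6,0.05],[-6,-4,-1.6,0.1],[-9,-6,-1.6,0.15],[-12,-8.4,-1.6,0.15],[-15,-10.6,-1.6,0.15],[-18.3,-12.7,-1.6,0.15],[-18.3,-12.7,-1.6,0.15],[-18.3,-12.7,-1.6,0.15]]'
cat > cr.py <<'E'
from h import *
s=manip.state(); c=cap("wrist"); im=c["color"]; hsv=cv2.cvtColor(im,cv2.COLOR_RGB2HSV)
m=((hsv[...,0]>8)&(hsv[...,0]<32)&(hsv[...,1]>60)&(hsv[...,2]>60)).astype(np.uint8); m[260:]=0
a=np.radians(15.6)
print("pred board corners",[proj(c,[.4988+.036*i*np.cos(a)-.06*j*np.sin(a),-.2874+.036*i*np.sin(a)+.06*j*np.cos(a),.008]).round().tolist() for i,j in((1,1),(1,-1),(-1,-1),(-1,1))])
cs,_=cv2.findContours(m,cv2.RETR_EXTERNAL,cv2.CHAIN_APPROX_NONE)
for k in cs:
    if cv2.contourArea(k)<200: continue
    P=np.array([ray(c,u,v,.008)[:2] for u,v in k[:,0]],np.float32)*1000; r=cv2.minAreaRect(P)
    print(cv2.boundingRect(k),cv2.contourArea(k),np.round(r[0],1),np.round(r[1],1),round(r[2],1),cv2.approxPolyDP(k,3,True)[:,0].tolist())
save(c,"w15.png")
print(s["eef_pos"],np.degrees(np.arctan2(s["ee_rot"][1][0],s["ee_rot"][0][0])))
E
python3 cr.py
```

```text
clock: 68.6
eef_pos: [0.524, -0.3742, 0.1984]
ee_rot: [[-0.266, 0.964, -0.0], [0.964, 0.266, 0.001], [0.001, -0.0, -1.0]]
contact_force: [0.2, 1.0, -2.5]
opening: 0.0383
grip_force: 61.0
pred board corners [[360.0, 22.0], [357.0, 154.0], [286.0, 154.0], [282.0, 23.0]]
(283, 22, 79, 98) 7317.5 [ 494.6 -270.4] [72.7 85.8] 15.5 [[283, 22], [285, 118], [358, 119], [361, 23]]
[ 0.52404521 -0.37416858  0.19842434] 105.4536296316782
```

Run:
```python
from h import *
s=manip.state(); c=cap("wrist"); g=cv2.cvtColor(c["color"],cv2.COLOR_RGB2GRAY).astype(int)
z=s["eef_pos"][2]-.003
for h in (6,6.5,7): print(h,proj(c,s["eef_pos"]+np.array(s["ee_rot"])[:,0]*h/100+[0,0,.017]),proj(c,s["eef_pos"]+np.array(s["ee_rot"])[:,0]*h/100-[0,0,.023]))
for u in (305,321,337): print(u,list(g[90:180:3,u]))
print(tool([.4992,-.2872,.12]))
```

```text
6 [321.14617109 136.85392629] [321.69144955 131.61876563]
6.5 [321.12577787 121.6812488 ] [321.68158292 120.52688848]
7 [321.10486666 106.12318615] [321.67153451 109.23064599]
305 [np.int64(231), np.int64(230), np.int64(231), np.int64(231), np.int64(230), np.int64(232), np.int64(232), np.int64(232), np.int64(232), np.int64(233), np.int64(197), np.int64(246), np.int64(247), np.int64(248), np.int64(247), np.int64(247), np.int64(248), np.int64(248), np.int64(249), np.int64(248), np.int64(248), np.int64(249), np.int64(249), np.int64(249), np.int64(249), np.int64(246), np.int64(226), np.int64(226), np.int64(225), np.int64(223)]
321 [np.int64(227), np.int64(226), np.int64(226), np.int64(226), np.int64(226), np.int64(227), np.int64(227), np.int64(228), np.int64(228), np.int64(228), np.int64(202), np.int64(250), np.int64(250), np.int64(250), np.int64(251), np.int64(250), np.int64(250), np.int64(250), np.int64(250), np.int64(250), np.int64(251), np.int64(251), np.int64(251), np.int64(250), np.int64(251), np.int64(250), np.int64(236), np.int64(236), np.int64(234), np.int64(235)]
337 [np.int64(215), np.int64(214), np.int64(218), np.int64(219), np.int64(219), np.int64(215), np.int64(219), np.int64(222), np.int64(216), np.int64(219), np.int64(204), np.int64(249), np.int64(248), np.int64(249), np.int64(248), np.int64(248), np.int64(249), np.int64(248), np.int64(248), np.int64(247), np.int64(246), np.int64(247), np.int64(246), np.int64(245), np.int64(246), np.int64(246), np.int64(226), np.int64(223), np.int64(224), np.int64(226)]
[ 9.00136838 -0.1110094   7.88306746]
```

The tube is centred in the grip to about 0.5 mm, and the cradle pose is confirmed. Lowering it in.

```bash
python3 -m handwheel '[[3,0,0,0],[6,-0.1,0,0],[8.95,-0.1,0,0],[8.95,-0.1,2,0],[8.95,-0.1,5,0],[8.95,-0.1,8,0],[8.95,-0.1,10,0],[8.95,-0.1,11,0]]'
python3 - <<'E'
from h import *
print(tool([.4992,-.2872,.045]))
E
python3 -m handwheel '[[0,0,1,0],[0,0,2,0],[0,0,3,0],[0,0,3.6,0],[0,0,4,0],[0,0,4.2,0],[0,0,4.25,0],[0,0,4.25,0]]'
```

```text
clock: 69.7
eef_pos: [0.4992, -0.2876, 0.088]
ee_rot: [[-0.268, 0.964, -0.001], [0.964, 0.268, 0.001], [0.001, -0.001, -1.0]]
contact_force: [0.0, -0.3, -2.2]
opening: 0.0383
grip_force: 61.1
[0.03210544 0.00967636 4.30399983]
clock: 70.7
eef_pos: [0.4994, -0.2886, 0.0465]
ee_rot: [[-0.267, 0.964, 0.0], [0.964, 0.267, -0.0], [-0.0, 0.0, -1.0]]
contact_force: [0.9, -0.5, -2.8]
opening: 0.0384
grip_force: 61.1
```

```bash
python3 -m handwheel '[[0.1,0,0.05,0],[0.1,0,0.1,0],[0.1,0,0.15,0],[0.1,0,0.2,0],[0.1,0,0.25,0],[0.1,0,0.25,0],[0.1,0,0.25,0],[0.1,0,0.25,0]]'
```

```text
clock: 71.7
eef_pos: [0.4991, -0.2876, 0.0452]
ee_rot: [[-0.267, 0.964, 0.0], [0.964, 0.267, -0.001], [-0.001, 0.0, -1.0]]
contact_force: [-8.7, 6.3, 18.9]
opening: 0.0383
grip_force: 63.6
```

```bash
python3 -m handwheel '[[0,0,-0.1,0],[0,0,-0.1,0],[0,0,-0.1,0],[0,0,-0.1,0],[0,0,-0.1,0],[0,0,-0.1,0],[0,0,-0.1,0],[0,0,-0.1,0]]' - 20; python3 -m handwheel '[[0,0,0,0],[0,0,0,0],[0,0,0,0],[0,0,-2,0],[0,0,-6,0],[0,0,-11,0],[0,0,-16,0],[0,0,-18,0]]' 62
python3 - <<'E'
from h import *
s=manip.state(); print(tool([.461,.09,.23]), s["eef_pos"])
c=cap("side"); g=cv2.cvtColor(c["color"],cv2.COLOR_RGB2GRAY)
m=(g>170).astype(np.uint8); m[:150]=0;m[200:]=0;m[:,:325]=0;m[:,385:]=0
n,l,st,ce=cv2.connectedComponentsWithStats(m)
for i in range(1,n):
    if st[i,4]>8: print(st[i],ce[i].round(1))
a=np.radians(15.5); d=np.array([-np.sin(a),np.cos(a),0])
for h in (-.065,-.05,.05,.065): print(h,proj(c,np.array([.4992,-.2872,.042])+d*h).round(1),proj(c,np.array([.4992,-.2872,.062])+d*h).round(1))
E
```

```text
clock: 72.7
eef_pos: [0.4991, -0.2876, 0.0453]
ee_rot: [[-0.267, 0.964, 0.0], [0.964, 0.267, -0.0], [-0.0, 0.0, -1.0]]
contact_force: [-5.9, 3.1, 10.0]
opening: 0.0383
grip_force: 62.3
clock: 73.7
eef_pos: [0.4996, -0.2879, 0.2281]
ee_rot: [[-0.267, 0.964, 0.003], [0.964, 0.267, -0.003], [-0.003, 0.002, -1.0]]
contact_force: [1.4, 0.5, 0.1]
opening: 0.053
grip_force: 0.0
[37.44715617  6.36604632 -0.29804671] [ 0.49956898 -0.28788789  0.2280854 ]
[350 150  18  35 293] [357.6 164.4]
[343 164   6  20  75] [344.7 173. ]
-0.065 [354.6 153. ] [354.9 147.1]
-0.05 [354.7 155.3] [355.  149.5]
0.05 [355.6 172.4] [356.  166.2]
0.065 [355.8 175.1] [356.1 169. ]
```

```bash
python3 -m handwheel '[[5,0.9,0,0.1],[10,1.8,0,0.1],[15,2.7,0,0.1],[20,3.6,0,0.1],[25,4.5,0,0.1],[30,5.3,0,0.1],[35,6.2,0,0.2],[37.4,6.4,0,0.2]]' 100;python3 -m handwheel '[[0,0,0,0],[0,0,0,0],[0,0,0,0],[0,0,0,0],[0,0,0,0],[0,0,0,0],[0,0,0,0],[0,0,0,0]]'
python3 - <<'E'
from h import *
s=manip.state(); print(s["eef_pos"])
c=cap("top"); im=c["color"]; g=cv2.cvtColor(im,cv2.COLOR_RGB2GRAY); hsv=cv2.cvtColor(im,cv2.COLOR_RGB2HSV)
def rect(m,box,z,n):
    x0,y0,x1,y1=box; mm=np.zeros_like(m); mm[y0:y1,x0:x1]=m[y0:y1,x0:x1]
    for k in cv2.findContours(mm,cv2.RETR_EXTERNAL,cv2.CHAIN_APPROX_NONE)[0]:
        if cv2.contourArea(k)<15: continue
        P=np.array([ray(c,u,v,z)[:2] for u,v in k[:,0]],np.float32)*1000; r=cv2.minAreaRect(P); print(n,np.round(r[0],1),np.round(r[1],1),round(r[2],1))
rect(((hsv[...,1]<60)&(g>110)).astype(np.uint8),(385,180,440,228),.055,"tube")
rect(((hsv[...,0]<22)&(hsv[...,1]>90)&(hsv[...,2]>90)).astype(np.uint8),(310,125,356,170),.004,"rest")
rect((g>120).astype(np.uint8),(208,98,262,140),.034,"box"); rect((g>120).astype(np.uint8),(340,104,368,128),.01,"lens")
mm=np.zeros_like(g)
t=[tuple(ray(c,u,v,.006)[:2].round(3)) for u,v in((204,205),)]
tray=g[195:248,190:255]; print("dark px in tray",int((tray<120).sum()))
# stones in mould, wrist
c=cap("wrist"); save(c,"w16.png"); g=cv2.cvtColor(c["color"],cv2.COLOR_RGB2GRAY)
a=np.radians(3.4); R=np.array([[np.cos(a),-np.sin(a)],[np.sin(a),np.cos(a)]])
# rectify mould at stone-top plane z=.026, 3px/mm
q=np.array([[-60,60],[60,60],[60,-60],[-60,-60]])
src=np.float32([proj(c,[*(np.array([.461,-.0168])+R@p/1000),.026]) for p in q]); print(src.round())
M=cv2.getPerspectiveTransform(src,np.float32([[0,0],[360,0],[360,360],[0,360]])); w=cv2.warpPerspective(g,M,(360,360)); cv2.imwrite("pics/mould.png",w)
d=(w<165).astype(np.uint8)
for r in range(0,360,15): print("".join("#" if x else "." for x in d[r,::6]))
E
```

```text
clock: 74.75
eef_pos: [0.4604, 0.0922, 0.2243]
ee_rot: [[-0.07, 0.998, -0.0], [0.998, 0.07, 0.0], [0.0, -0.0, -1.0]]
contact_force: [-1.2, -0.9, 1.4]
opening: 0.0855
grip_force: 0.0
clock: 75.75
eef_pos: [0.461, 0.09, 0.2248]
ee_rot: [[-0.07, 0.998, -0.0], [0.998, 0.07, -0.0], [-0.0, -0.0, -1.0]]
contact_force: [-0.7, -0.6, -0.7]
opening: 0.0849
grip_force: 0.0
[0.46095201 0.09000151 0.22480442]
tube [ 500.2 -288.4] [ 43.5 138.1] 14.2
rest [677.3 -45.6] [86.3 85.7] 16.1
box [757.5 253.7] [ 93.8 116.8] 7.2
lens [ 769.8 -113.7] [49.7 49.1] 0.2
dark px in tray 94
[[262. 222.]
 [371. 224.]
 [366. 318.]
 [266. 317.]]
............................................................
###.......##################.......#################.......#
###.......##################.......#################.......#
###.......##################.......#################.......#
###........################.........###############........#
###..........##############............#################...#
###........#################.............#################.#
###........##################............############
[... 283 characters left out ...]
##########################..#
###........#################################################
###........##########################...####################
###.....#####################.###.......####################
############################.............#################.#
##########################..........####################...#
################..####.............#################.......#
#################..................##################......#
#################..................#################.......#
############################################################
############################################################
############################################################
```

Run:
```python
from h import *
c=cap("side"); g=cv2.cvtColor(c["color"],cv2.COLOR_RGB2GRAY)
a=np.radians(-8.7); R=np.array([[np.cos(a),-np.sin(a)],[np.sin(a),np.cos(a)]])
k=np.array([proj(c,[*(np.array([.4513,.2928])+R@np.array(q)),.002]) for q in((.09,.105),(.09,-.105),(-.09,-.105),(-.09,.105))]).astype(np.int32)
m=np.zeros_like(g); cv2.fillPoly(m,[k],1); ys,xs=np.where((m>0)&(g<140)); print(k.tolist(),len(xs),(xs.mean(),ys.mean(),np.ptp(xs),np.ptp(ys)) if len(xs) else "")
t=cap("top"); gt=cv2.cvtColor(t["color"],cv2.COLOR_RGB2GRAY); ys,xs=np.where(gt[195:248,190:255]<120); print(xs.min()+190,xs.max()+190,ys.min()+195,ys.max()+195)
```

```text
[[227, 364], [289, 282], [369, 314], [321, 412]] 0 
226 245 210 247
```

```bash
python3 -c "
from rig import manip
print(manip.hand_in())"
```

```text
the job is handed in; nothing more can be done
None
```

I handed the job in at about 76 s of the 192 s. All nine stones are in the small aluminium mould and tamped level (the foot bottomed at the same height in the middle and all four quadrants). The tamper is upright on its rest, and the tube is centred in the cradle. I never approached the slide box, jar or lens, but did not compare their positions with the start.

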